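# Snap a sharpening-stone cartridge into its sprung bench holder

## Task

Pick up the sharpening stone lying on the bench and press it gently down into the green honing holder until both ends have snapped under their spring clips, so that it stays locked down by itself. Do not force it, leave it held by the clips, and do not shift the oil can, the sanding block or the chisel.

Things in the scene. Friction and masses are not known exactly. Their poses are not given: they have to be found in the camera images.
- stone_center (a point): Centre (15 mm above the underside) of the loose stone cartridge, 0.12 to 0.2 kg, 34 mm wide (x), 126 mm long (y), 30 mm high (z up). Lower 12 mm: bare grey metal carrier; on it a stone 34 x 100 x 18 mm, brown below, dark grey on top. Grip it across its 34 mm width at the stone, mid-length. Both ends are alike.
- stone: The same cartridge, origin at the centre of its underside. At each end the carrier stands out 13 mm past the stone as a tongue, top 12 mm above the underside; the tongue's end is 63 mm from the centre, chamfered over its lower 8 mm to 58 mm at the underside.
- honing_base: Green base plate, 100 x 190 x 8 mm, fixed, of the honing holder; origin at the centre of its underside, y along it. Straight over it on two posts, parallel to it, is the green clip head, set by hand to a height that is NOT measured: its deck's top (62 x 184 mm) is 38 to 68 mm above the bench. The cartridge goes on it, centred, lengthwise along y, either way round.
- side_guides (a point): Point on the base centre, 8 mm above the bench. The head's four steel side guides stand at y = +-46 to 60 mm and leave a slot 39 mm wide in x for the cartridge; they rise 36 mm above the deck's top, flared outward over the last 9 mm.
- under_clip_left (a point): Point on the base plate's top at its +y end, under a steel spring clip of the head that slides outward in y. Above the deck's top: nose at 20 to 22 mm (tip 59 mm from the centre when shut), holding lip under it, 30 degree lead-in ramp over it up to 35 mm. A tongue spreads it 4 mm and snaps under its lip when the cartridge's underside is 8 mm above the deck's top.
- under_clip_right (a point): The same at the -y end. Feel of pressing the cartridge in: up to about 8 to 17 N in all while the chamfers climb the ramps, less as the ends slide past the noses, a few N as the pads give way, then a firm stop (cartridge underside 5 mm above the deck's top, 3 mm past the snap). More than 40 N on the holder is forcing it.
- clip_left (a joint): outward slide of the clip at the base's +y end, m: 0 shut, 0.009 fully spread; spring 2 N when shut plus 0.5 N per mm
- clip_right (a joint): the same for the clip at the base's -y end
- pad_left (a joint): downward travel of the sprung rubber pad under the cartridge at y = +40 mm, m: 0 up (10 mm above the deck's top), 0.005 at its hard stop; spring 1.5 N plus 1 N per mm. The cartridge's weight alone leaves it at 0; a snapped-in cartridge keeps it 2 to 3 mm down by itself.
- pad_right (a joint): the same for the pad at y = -40 mm
- oil_can: dark green oil can with a thin spout, 64 x 99 x 177 mm, standing beyond the work; origin at the centre of its underside
- cork: dark brown sanding block, 63 x 112 x 36 mm, to the right; origin at the centre of its underside
- skew: skew chisel with wooden handle, 370 mm long, 30 mm thick, lying along y nearest the robot; origin at the centre of its underside
Things that resemble listed ones, but are neither listed nor needed, are in the scene too. Leave any turquoise look-alike of the stone alone.

How it is judged:
By the outcome, as a careful person would: the job done as asked, in the order asked, and still so for the second after the job is handed in, with the robot touching nothing.
It also fails if it takes over 51 s, if anything falls off the work surface, if the arm or the gripper's body presses on something with over 40 N, if the wrist force passes 120 N, or if a joint passes its speed limit or range.

## Robot

A 6-joint arm with a two-finger parallel gripper is mounted at the origin on a cart in front of the work surface, level with it; the furniture and walls round the work are solid. World frame = base frame: x ahead of the robot, y to its left, z up, the work surface at z = 0. Lengths are in m, angles in rad, forces in N, time in s.
With the tool pointing down it reaches from about 0.35 to 0.85 m from the base axis. Payload 8.1 kg.
Tool frame: the origin (TCP) lies between the finger pads; the fingertips stand 8 mm ahead of it and the grasp point (between the pads) lies 11 mm behind it (finger_overhang is the distance from the TCP to the fingertips, in m); y points along the fingers, x is the direction in which the jaws open and shut, and the axes are right-handed (so a half turn about y gives the same grasp; the last joint's range is limited). The gripper opens to 93 mm and grips with 3 to 60 N. Pads are 15 mm wide; open, the fingers measure 128 mm over their backs; the gripper's body (75 mm by 188 mm) begins 65 mm behind the grasp point.
Start: joints at [-1.313, 0.13, 1.488, -0, 1.523, -0.085], TCP at [0.202, -0.565, 0.188] pointing down, gripper open.
Joint ranges: [-2.96, 2.96], [-0.89, 2.26], [0.02, 2.5], [-1.34, 4.48], [0, 2.73], [-2.66, 2.66]. Speed limits (rad/s): [2.39, 2.39, 2.79, 3.14, 3.14, 3.14].

## Interface

Orientations are given as [roll, pitch, yaw] about the fixed x, y, z axes, in that order (R = Rz(yaw) Ry(pitch) Rx(roll)).
In Python, from station import * gives the robot as it stands.
- The arm moves only by the tool move_arm, never from a script. Its arguments are lists of equal length, an entry for each row: "slide": the shift along the tool's x, y, z in mm, a list of three; "twist": the turn, a rotation vector about the tool's x, y, z in degrees, a list of three. A call has 1 to 5 rows; each row shifts and turns the pose as measured when the row begins, along the tool's axes as they then stand; what a row does not reach is not made up. A row lasts 1/10 s, in which the tool goes at most 50 mm and 8.59 degrees, less where a joint would pass 70% of its speed; a pose out of reach is approached as far as the arm can. A call with a gripper value outside its range is refused whole. "hand" is the finger opening in mm, from 0 to 93, set as the call begins (left out, the last holds). The fingers move at their own pace and stop on an object; the grip force is fixed at half the most. Time passes only in rows, so rows that do not move let the fingers close. It gives the time, the measured TCP pose, the force and the opening at its end, in the units of the state.
- read_state(): the state, without advancing time (a new reading comes with each control period).
- snapshot(name): name is "side" or "top"; returns a dict with "img" (420x560x3 uint8, red, green, blue), "intrinsics" (3x3 intrinsics, pixels), "origin" and "orientation" of the camera in the world. Camera axes: x right, y down, z forward; pixel columns grow to the right and rows downward; lengths in m; the calibration is good to about 2 mm. A picture is of the moment at which its call begins. There is no depth.
- job_done(): hands the job in, once; it reports no verdict.
Trained networks look in a picture, given as the dict that the camera call returned (one of the last four; its "shot" number tells which), for a name from the list of things; names that differ only in an ending like _2 or _b are one class to them, and where a whole thing is asked for, a point or a joint stands for the part that bears it (a point fixed in the world has none). Each returns a list of dicts, best first, with "score" (0 to 1); they miss things now and then, are a little off and sometimes report something else, mostly with a low value. They report only what shows in the picture. A call takes as long as a camera call. They do not tell look-alikes from the thing itself.
- trace(picture, name): "pixels" (420x560 bool, what is visible of it).
- spot_point(picture, name): "centre" ([x, y, z] in m, in the coordinates of the camera as it stood for that picture, good to about 4 mm: a listed point, or the origin of a listed thing).
The state is a dict: "time": time; "q": joint angles; "qvel": joint speeds; "joint_efforts": joint torques, N m; "eef_pos": TCP position; "eef_rot": TCP orientation; "contact_force": force on the tool from outside, world axes, zero at the start; "torque": the same for the moment, N m; "finger_gap": finger opening in m.
Only numpy, scipy, OpenCV 4.12 (cv2) and the standard library are available. Lean on these libraries where they do the work, as an engineer would, in place of code of your own. Each camera call takes 0.05 s, during which the arm holds its last target. There are 200 camera calls.

## Working session

There is one attempt and no reset: what is moved stays moved. The work goes in short steps, Python scripts to look and compute and a tool call to move; the robot and the scene stay as the last step left them, time stands still between calls to the robot, and variables do not carry over. Pictures are saved under pics/ and viewed, about 8 in all and at most 12, crops included, and the job is handed in when it is done.

Besides the shell and the picture viewer there is one more tool, called after "Request:" by a JSON object that holds its "name" and its "arguments". move_arm: Moves the arm, as the interface text tells. Its arguments: {"type":"object","properties":{"slide":{"type":"array"},"twist":{"type":"array"},"hand":{"type":"number"}},"required":["slide","twist"]}

```bash
mkdir -p pics
cat > h.py <<'E'
from station import *
import numpy as np, cv2
from scipy.spatial.transform import Rotation as R
def cam(s):
    o=np.array(s["orientation"]); 
    M=o if o.shape==(3,3) else R.from_euler('xyz',o).as_matrix()
    return M,np.array(s["origin"]),np.array(s["intrinsics"])
def w(s,c):
    M,o,K=cam(s); return M@np.array(c)+o
def px(s,p):
    M,o,K=cam(s); c=K@(M.T@(np.array(p)-o)); return c[:2]/c[2]
def ray(s,uv,z):
    M,o,K=cam(s); d=M@np.linalg.inv(K)@np.array([*uv,1.]); return o+d*(z-o[2])/d[2]
def save(s,n,crop=None,k=1):
    im=s["img"][...,::-1]
    if crop: x0,y0,x1,y1=crop; im=im[y0:y1,x0:x1]
    cv2.imwrite("pics/"+n,cv2.resize(im,None,fx=k,fy=k,interpolation=cv2.INTER_CUBIC))
E
python3 - <<'E'
from h import *
np.set_printoptions(precision=4,suppress=True)
a=snapshot("top");b=snapshot("side")
print(a["orientation"],a["origin"],b["orientation"],b["origin"],a["intrinsics"])
for s,n in((a,"top"),(b,"side")):
    save(s,n+"0.png")
    for t in["stone_center","stone","honing_base","side_guides","under_clip_left","under_clip_right","oil_can","cork","skew"]:
        for r in spot_point(s,t)[:3]:
            p=w(s,r["centre"]); print(n,t,round(r["score"],2),p,px(s,p))
cv2.imwrite("pics/both0.png",np.hstack([cv2.imread("pics/top0.png"),cv2.imread("pics/side0.png")])[:, :])
print(read_state())
E
```

```text
[-2.9381 -0.0015 -1.5664] [ 0.2624 -0.0568  1.5672] [-2.3062  0.0057 -2.8496] [0.3624 0.7235 0.7813] [[524.4852   0.     273.6488]
 [  0.     524.4852 209.8778]
 [  0.       0.       1.    ]]
top stone_center 0.96 [ 0.5121 -0.0162  0.0124] [259.6799 233.0483]
top stone_center 0.71 [0.6152 0.1291 0.0154] [212.1017 199.0651]
top stone 0.88 [ 0.6168  0.1325 -0.0003] [211.5933 199.693 ]
top stone 0.66 [0.6142 0.1354 0.0144] [210.0569 199.4659]
top stone 0.57 [ 0.5129 -0.0162 -0.0012] [259.7987 233.4792]
top honing_base 0.94 [ 0.6269 -0.2135 -0.0035] [324.3697 197.2545]
top side_guides 0.88 [ 0.6308 -0.2193  0.0046] [326.4927 195.4005]
top under_clip_left 0.83 [ 0.6428 -0.139   0.0076] [300.2915 191.2443]
top under_clip_left 0.48 [ 0.6323 -0.2175  0.0046] [325.8947 194.9131]
top under_clip_right 0.64 [ 0.6169 -0.2876  0.0114] [349.2562 199.4572]
top oil_can 0.56 [ 0.7858 -0.0231 -0.0002] [262.8446 147.226 ]
top cork 0.59 [ 0.3869 -0.3564  0.0004] [373.7509 275.8168]
top skew 0.67 [0.3774 0.0045 0.0022] [252.3458 278.4047]
top skew 0.46 [ 0.6316 -0.215   0.0059] [325.1228 195.0308]
top ske
[... 598 characters left out ...]
 0.87 [ 0.6073 -0.2962  0.0108] [300.5996 161.1029]
side oil_can 0.72 [ 0.781  -0.0262  0.0004] [207.0959 213.891 ]
side cork 0.69 [ 0.3872 -0.3563  0.0003] [380.332  164.9068]
side skew 0.71 [0.3745 0.0028 0.0028] [365.9575 255.6016]
{'time': 1.0, 'q': array([-1.3134,  0.1304,  1.4882, -0.    ,  1.523 , -0.0854]), 'qvel': array([ 0.001 , -0.0001,  0.0001, -0.0007, -0.0011,  0.0015]), 'joint_efforts': array([  0.0005, -55.977 , -49.2074,   0.0767,   0.0223,  -0.    ]), 'eef_pos': array([ 0.2017, -0.5651,  0.1879]), 'eef_rot': array([-1.5708, -0.0001, -1.228 ]), 'contact_force': array([ 0.2819, -0.6522, -0.1286]), 'torque': array([-0.0632,  0.0263,  0.0646]), 'finger_gap': 0.0929944187574012}
```

View pics/top0.png

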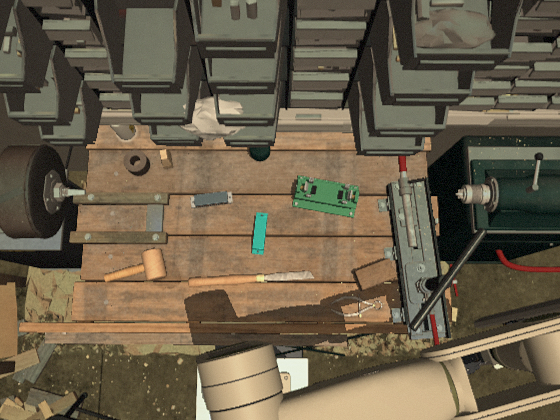

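View pics/side0.png

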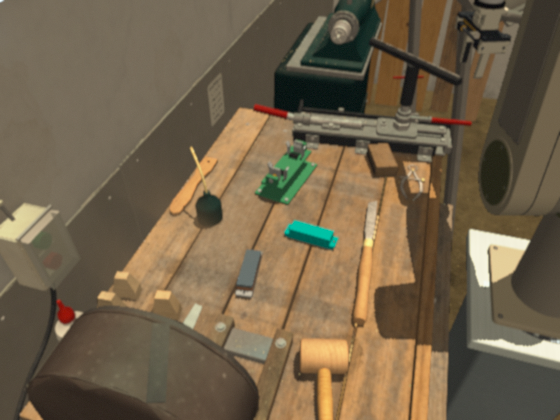

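The top view shows two cartridges: grey at about (212,199) and turquoise at (260,233). The grey one fits the description of grey carrier with brown and dark grey stone, so the turquoise one is the look-alike. The holder is at (326,195). Next I'll measure orientations and confirm in a crop.

Run:
```python
from h import *
np.set_printoptions(precision=4,suppress=True)
a=snapshot("top");b=snapshot("side")
ms={}
for s,n in((a,"top"),(b,"side")):
  for t in["stone","honing_base","clip_left","clip_right","side_guides","pad_left","oil_can"]:
    for r in trace(s,t)[:2]:
        m=r["pixels"].astype(np.uint8); 
        if m.sum()<5: continue
        rc=cv2.minAreaRect(cv2.findNonZero(m)); bx=cv2.boxPoints(rc)
        mm=np.argwhere(m).mean(0)[::-1]
        print(n,t,round(r["score"],2),m.sum(),"c",mm,"rect",np.array(rc[0]),rc[1],rc[2])
        if n=="top" and t in("stone","honing_base"):
            z=.03 if t=="stone" else .008
            P=np.array([ray(s,q,z)[:2] for q in bx]); e=[P[1]-P[0],P[2]-P[1]]
            e=max(e,key=np.linalg.norm); print("   ",P.mean(0),[np.linalg.norm(P[1]-P[0]),np.linalg.norm(P[2]-P[1])],"dir",np.degrees(np.arctan2(e[1],e[0])))
ca=cv2.resize(a["img"][170:260,185:275][...,::-1],(400,400),interpolation=2)
cb=cv2.resize(b["img"][240:310,215:285][...,::-1],(400,400),interpolation=2)
cv2.imwrite("pics/c1.png",np.hstack([ca,cb]))
ca=cv2.resize(a["img"][165:225,285:365][...,::-1],(800,600),interpolation=2)[:, :]
ca=cv2.resize(ca,(400,300)); ca=cv2.resize(a["img"][165:225,285:365][...,::-1],(400,300),interpolation=2)
cb=cv2.resize(b["img"][135:207,245:341][...,::-1],(400,300),interpolation=2)
cv2.imwrite("pics/c2.png",np.hstack([ca,cb]))
```

```text
top stone 0.91 476 c [210.355 199.105] rect [210.85 198.95] (12.303659439086914, 41.0121955871582) 81.8698959350586
    [0.6123 0.131 ] [np.float64(0.12315829949581913), np.float64(0.038072471112842975)] dir -81.3406707677029
top stone 0.73 480 c [259.1458 232.7271] rect [259.1463 232.6829] (11.705742835998535, 41.52225875854492) 6.340191841125488
    [ 0.5108 -0.0151] [np.float64(0.12458010597282165), np.float64(0.035025115739981086)] dir -5.566622965533064
top honing_base 0.74 495 c [322.9152 206.899 ] rect [323.244 206.908] (60.373844146728516, 8.675945281982422) 10.304845809936523
    [ 0.5941 -0.2083] [np.float64(0.027088003692405552), np.float64(0.18333248837845806)] dir -100.31033007704428
top clip_left 0.52 42 c [304.5476 186.6905] rect [304.  186.5] (7.0, 6.0) 90.0
top clip_right 0.39 60 c [349.8833 195.05  ] rect [350.5 195. ] (10.0, 7.0) 90.0
top side_guides 0.58 696 c [323.9023 202.454 ] rect [325.1679 195.4377] (62.412376403808594, 32.61906814575195) 10.619657516479492
top oil_can 0.28 51 c [349.7255 195.2353] rect [350. 195.] (8.0, 6.0) 90.0
side stone 0.85 865 c [248.4162 273.9121] rect [248.0235 273.3941] (19.30681037902832, 48.91782760620117) 12.528807640075684
side stone 0.61 932 c [311.3219 234.9946] rect [310.9683 234.3349] (54.570274353027344, 19.012357711791992) 15.708637237548828
side honing_base 0.87 907 c [287.4741 185.8765] rect [289.2834 186.4363] (28.810941696166992, 65.68255615234375) 61.38954162597656
side clip_left 0.58 82 c [275.8171 172.5488] rect [275.5 173.5] (11.0, 9.0) 90.0
side side_guides 0.95 1003 c [287.4237 185.7817] rect [289.3754 186.7664] (29.941177368164062, 67.47058868408203) 61.92750930786133
side pad_left 0.57 972 c [288.0679 185.9033] rect [289.5961 186.6579] (29.898651123046875, 66.99512481689453) 61.8583984375
```

View pics/c1.png

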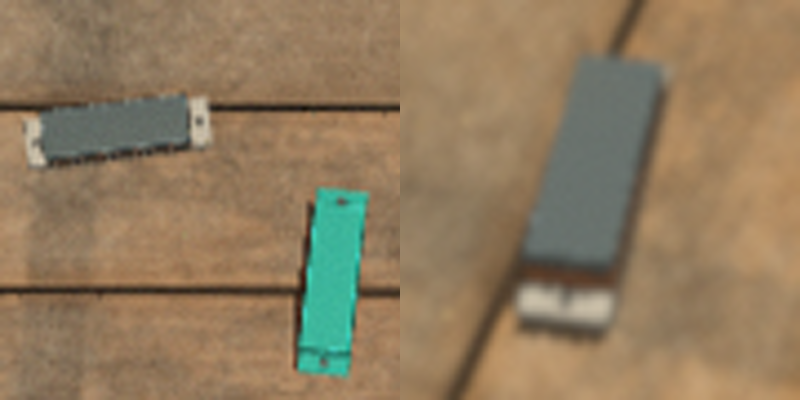

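View pics/c2.png

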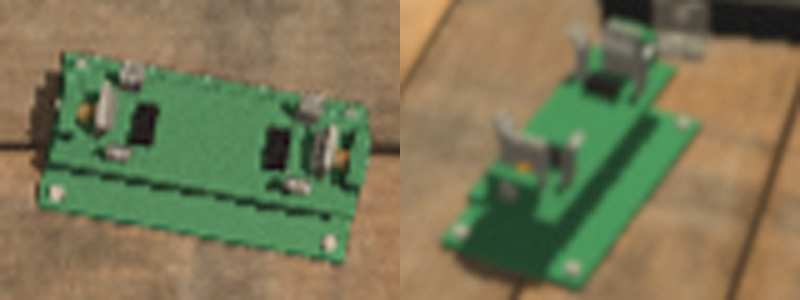

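The crops confirm it: the grey cartridge with white-metal tongues and a brown band is the stone, and the turquoise one is the decoy. The holder's deck, pads, guides and clips are clearly visible. I'll fit both poses from corners.

```bash
cat > fit.py <<'E'
from h import *
from scipy.optimize import least_squares
np.set_printoptions(precision=4,suppress=True)
def T(c): return lambda u,v:(c[0]+u/c[2],c[1]+v/c[2])
def holder(a,b,obs):
    def f(p):
        x,y,yaw,h=p; Rm=R.from_euler('z',yaw).as_matrix(); r=[]
        for s,l,uv in obs:
            l=np.array(l,float); l=np.array([l[0],l[1],(l[2]+h) if l[3] else l[2]])
            r+=list(px(a if s=="t" else b,Rm@l+[x,y,0])-uv)
        return np.array(r)
    return f
E
python3 - <<'E'
from fit import *
a=snapshot("top");b=snapshot("side")
t=T((285,165,5));s=T((245-400/4.1667,135,4.1667))
B=lambda x,y:(x,y,.008,0); D=lambda x,y:(x,y,0,1); P=lambda y:(0,y,.010,1)
obs=[("t",B(-.05,.095),t(42,208)),("t",B(-.05,-.095),t(342,262)),("t",D(.031,.092),t(65,52)),("t",D(.031,-.092),t(372,108)),
("t",D(-.031,.092),t(52,163)),("t",D(-.031,-.092),t(362,214)),("t",P(.04),t(144,124)),("t",P(-.04),t(277,148)),
("s",B(.05,.095),s(442,240)),("s",B(-.05,.095),s(578,288)),("s",B(-.05,-.095),s(700,122)),("s",D(-.031,-.092),s(675,65)),("s",D(-.031,.092),s(540,218)),("s",P(-.04),s(603,85))]
f=holder(a,b,obs)
r=least_squares(f,[.627,-.215,-.17,.05],loss="soft_l1",f_scale=.5)
print(r.x,np.degrees(r.x[2])); print(f(r.x).reshape(-1,2))
t=T((185,170,4.444));s=T((215-400/5.714,240,5.714))
S=lambda x,y:(x,y,.03,0);G=lambda x,y:(x,y,.012,0)
obs=[("t",S(.017,.05),t(37,112)),("t",S(.017,-.05),t(188,95)),("t",S(-.017,-.05),t(191,145)),("t",S(-.017,.05),t(44,163)),
("t",G(.017,.063),t(24,117)),("t",G(-.017,-.063),t(211,145)),
("s",S(.017,-.05),s(583,58)),("s",S(-.017,-.05),s(665,64)),("s",S(-.017,.05),s(612,266)),("s",S(.017,.05),s(523,260)),("s",G(.017,.063),s(518,302)),("s",G(-.017,.063),s(612,308))]
f=holder(a,b,obs)
r=least_squares(lambda p:f([*p,0]),[.612,.131,.15],loss="soft_l1",f_scale=.5)
print(r.x,np.degrees(r.x[2])); print(f([*r.x,0]).reshape(-1,2))
E
```

```text
[ 0.6272 -0.216  -0.1756  0.0509] -10.061431997692916
[[-1.338   0.0022]
 [ 0.4922  0.2148]
 [ 0.227   2.3221]
 [-0.2807  1.845 ]
 [-0.7204  0.0042]
 [-1.3576  0.6945]
 [ 0.1425  0.0639]
 [ 0.2879 -0.0096]
 [-1.6946 -0.3694]
 [-0.3151 -0.6968]
 [-0.3793 -0.6108]
 [-0.2897 -0.5517]
 [ 2.6835  0.4659]
 [-0.9881 -1.4177]]
[0.6109 0.1312 0.1331] 7.627988146676616
[[ 0.3621  0.7683]
 [-0.5698  0.4566]
 [ 0.0065  0.1332]
 [-0.1026  0.2568]
 [-0.0948  1.5258]
 [ 0.261   0.8749]
 [-0.7125 -1.2483]
 [-0.1862 -0.5791]
 [ 0.1246 -0.5854]
 [-0.2911 -1.5421]
 [-0.236   1.4097]
 [-0.7425  2.4059]]
```

```bash
cat > plan.py <<'E'
import sys
from h import *
def plan(x,y,z,yawdeg,n=5,step=45,ang=8):
    s=read_state(); p=np.array(s["eef_pos"]); rm=R.from_euler('xyz',s["eef_rot"]); yaw=np.degrees(s["eef_rot"][2])
    down=rm.as_matrix()[:,1]
    print("t",round(s["time"],2),"pos",(p*1000).round(1),"yaw",round(yaw,2),"down",down.round(4),"F",np.round(s["contact_force"],1),"gap",round(s["finger_gap"]*1000,1))
    sl=[];tw=[];tg=np.array([x,y,z]); Rt=R.from_euler('xyz',[-np.pi/2,0,np.radians(yawdeg)])
    for i in range(n):
        d=(tg-p)*1000; L=np.linalg.norm(d); rv=np.degrees((rm.inv()*Rt).as_rotvec()); A=np.linalg.norm(rv)
        k=max(1,L/step,A/ang); d=d/k; rv=rv/k
        sl.append((rm.inv().apply(d)).round(1).tolist()); tw.append(rv.round(1).tolist())
        p=p+d/1000; rm=rm*R.from_rotvec(np.radians(rv))
    print('slide',sl,'\ntwist',tw,'\nleft mm',((tg-p)*1000).round(1))
plan(*map(float,sys.argv[1:5]),*(int(v) for v in sys.argv[5:6]),*(float(v) for v in sys.argv[6:8]))
E
python3 plan.py .611 .131 .2 7.6 5; python3 -c "
import os" ; python3 plan.py .611 .131 .2 7.6 18 | head -3
```

```text
t 1.9 pos [ 201.7 -565.1  187.9] yaw -70.36 down [-0. -0. -1.] F [ 0.1  1.1 -0.1] gap 92.8
slide [[-28.9, -0.7, 34.5], [-26.2, -0.7, 36.6], [-23.3, -0.7, 38.5], [-20.3, -0.7, 40.1], [-17.2, -0.7, 41.6]] 
twist [[0.0, -4.3, -0.0], [0.0, -4.3, -0.0], [0.0, -4.3, -0.0], [0.0, -4.3, -0.0], [0.0, -4.3, -0.0]] 
left mm [295.3 502.2   8.8]
t 1.9 pos [ 201.7 -565.1  187.9] yaw -70.36 down [-0. -0. -1.] F [ 0.1  1.1 -0.1] gap 92.8
slide [[-28.9, -0.7, 34.5], [-26.2, -0.7, 36.6], [-23.3, -0.7, 38.5], [-20.3, -0.7, 40.1], [-17.2, -0.7, 41.6], [-14.0, -0.7, 42.7], [-10.8, -0.7, 43.7], [-7.4, -0.7, 44.4], [-4.0, -0.7, 44.8], [-0.6, -0.7, 45.0], [2.8, -0.7, 44.9], [6.2, -0.7, 44.6], [9.5, -0.7, 44.0], [12.8, -0.7, 43.1], [16.1, -0.7, 42.0], [19.2, -0.7, 40.7], [22.2, -0.7, 39.1], [23.8, -0.6, 35.4]] 
twist [[0.0, -4.3, -0.0], [0.0, -4.3, -0.0], [0.0, -4.3, -0.0], [0.0, -4.3, -0.0], [0.0, -4.3, -0.0], [0.0, -4.3, -0.0], [0.0, -4.3, -0.0], [0.0, -4.3, -0.0], [0.0, -4.3, -0.0], [0.0, -4.3, -0.0], [0.0, -4.3, -0.0], [0.0, -4.3, -0.0], [0.0, -4.3, -0.0], [0.0, -4.3, -0.0], [0.0, -4.3, -0.0], [0.0, -4.3, -0.0], [0.0, -4.3, -0.0], [0.0, -4.1, -0.0]]
```

Request:
{"name": "move_arm", "arguments": {"slide": [[-29,-3,34],[-26,-3,37],[-23,-3,38],[-20,-1,40],[-17,-1,42]], "twist": [[0,-4.3,0],[0,-4.3,0],[0,-4.3,0],[0,-4.3,0],[0,-4.3,0]], "hand": 80}}

```text
time: 2.4
eef_pos: [0.3155, -0.3696, 0.1972]
eef_rot: [-1.571, 0.001, -0.849]
contact_force: [0.5, -0.7, 1.9]
finger_gap: 0.0799
```

```bash
python3 plan.py .611 .131 .2 7.6 15
```

```text
t 2.4 pos [ 315.5 -369.6  197.2] yaw -48.63 down [-0.001  0.001 -1.   ] F [ 0.5 -0.7  1.9] gap 79.9
slide [[-14.0, -0.2, 42.8], [-10.7, -0.2, 43.7], [-7.3, -0.2, 44.4], [-3.9, -0.2, 44.8], [-0.5, -0.2, 45.0], [2.9, -0.2, 44.9], [6.3, -0.2, 44.6], [9.7, -0.2, 44.0], [13.0, -0.2, 43.1], [16.2, -0.2, 42.0], [19.3, -0.2, 40.6], [22.4, -0.2, 39.0], [23.2, -0.2, 34.2], [0.0, 0.0, 0.0], [0.0, 0.0, 0.0]] 
twist [[-0.0, -4.4, -0.0], [-0.0, -4.4, -0.0], [-0.0, -4.4, -0.0], [-0.0, -4.4, -0.0], [-0.0, -4.4, -0.0], [-0.0, -4.4, -0.0], [-0.0, -4.4, -0.0], [-0.0, -4.4, -0.0], [-0.0, -4.4, -0.0], [-0.0, -4.4, -0.0], [-0.0, -4.4, -0.0], [-0.0, -4.4, -0.0], [-0.0, -4.0, -0.0], [0.0, -0.0, -0.0], [0.0, 0.0, 0.0]] 
left mm [0. 0. 0.]
```

Tracking is good.

Request:
{"name": "move_arm", "arguments": {"slide": [[-14,0,43],[-11,0,44],[-7,0,44],[-4,0,45],[0,0,45]], "twist": [[0,-4.4,0],[0,-4.4,0],[0,-4.4,0],[0,-4.4,0],[0,-4.4,0]]}}

```text
time: 2.9
eef_pos: [0.4324, -0.1669, 0.1989]
eef_rot: [-1.571, -0.003, -0.45]
contact_force: [0.9, -1.0, -0.3]
finger_gap: 0.0799
```

Request:
{"name": "move_arm", "arguments": {"slide": [[3,0,45],[6,0,45],[10,0,44],[13,0,43],[16,0,42]], "twist": [[0,-4.4,0],[0,-4.4,0],[0,-4.4,0],[0,-4.4,0],[0,-4.4,0]]}}

```text
time: 3.4
eef_pos: [0.5454, 0.0397, 0.2006]
eef_rot: [-1.574, -0.008, -0.049]
contact_force: [0.3, -0.6, 0.0]
finger_gap: 0.0798
```

```bash
python3 plan.py .611 .131 .08 7.6 6 35
```

```text
t 3.4 pos [545.4  39.7 200.6] yaw -2.81 down [ 0.0074 -0.0032 -1.    ] F [ 0.3 -0.6  0. ] gap 79.8
slide [[12.8, 25.6, 20.1], [13.6, 25.6, 19.6], [14.3, 25.6, 19.0], [15.1, 25.6, 18.4], [11.2, 18.2, 12.7], [0.0, 0.0, 0.0]] 
twist [[0.0, -2.2, 0.1], [0.0, -2.2, 0.1], [0.0, -2.2, 0.1], [0.0, -2.2, 0.1], [0.0, -1.6, 0.1], [0.0, 0.0, -0.0]] 
left mm [0. 0. 0.]
```

Request:
{"name": "move_arm", "arguments": {"slide": [[13,25,20],[14,25,20],[14,25,19],[15,25,18],[11,18,13]], "twist": [[0,-2.2,0.1],[0,-2.2,0.1],[0,-2.2,0.1],[0,-2.2,0.1],[0,-1.6,0.1]]}}

```text
time: 3.9
eef_pos: [0.6175, 0.141, 0.084]
eef_rot: [-1.574, -0.008, 0.148]
contact_force: [0.7, -0.8, -0.8]
finger_gap: 0.0804
```

```bash
python3 plan.py .611 .131 .012 7.6 6 18
python3 - <<'E'
from h import *
a=snapshot("top");b=snapshot("side")
ca=cv2.resize(a["img"][140:260,150:270][...,::-1],(400,400),interpolation=2)
cb=cv2.resize(b["img"][210:330,190:310][...,::-1],(400,400),interpolation=2)
cv2.imwrite("pics/g1.png",np.hstack([ca,cb]))
E
```

```text
t 3.9 pos [617.5 141.   84. ] yaw 8.49 down [ 0.0088 -0.0024 -1.    ] F [ 0.7 -0.8 -0.8] gap 80.4
slide [[-2.1, 17.7, -2.1], [-2.0, 17.8, -2.2], [-2.0, 17.8, -2.2], [-2.0, 17.8, -2.2], [-0.1, 0.9, -0.1], [0.0, 0.0, 0.0]] 
twist [[0.1, 0.2, 0.1], [0.1, 0.2, 0.1], [0.1, 0.2, 0.1], [0.1, 0.2, 0.1], [0.0, 0.0, 0.0], [-0.0, 0.0, 0.0]] 
left mm [0. 0. 0.]
```

View pics/g1.png

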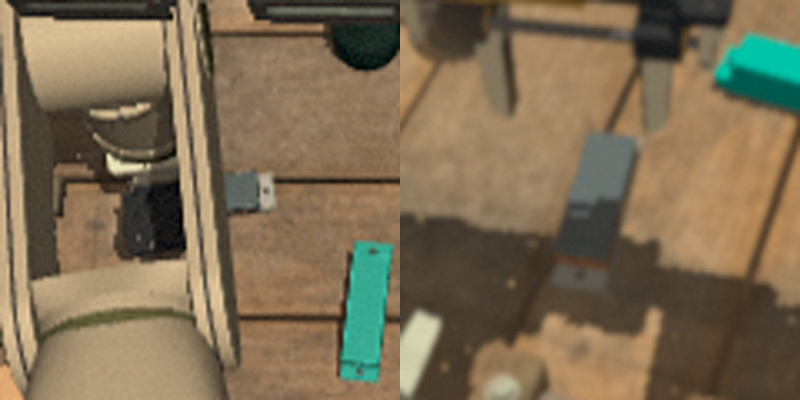

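The open jaws stand over the grey stone's mid-length (side crop, about (575,100)). Descending.

Request:
{"name": "move_arm", "arguments": {"slide": [[-3,18,-3],[-2,18,-3],[-2,18,-2],[0,12,-1],[0,6,0]], "twist": [[0.2,0.3,0.2],[0.1,0.3,0.2],[0.1,0.3,0.1],[0,0,0],[0,0,0]]}}

```text
time: 4.5
eef_pos: [0.6103, 0.1273, 0.0079]
eef_rot: [-1.568, 0.002, 0.127]
contact_force: [-0.2, 0.4, 0.5]
finger_gap: 0.08
```

```bash
python3 plan.py .611 .131 .012 7.6 2 18
```

```text
t 4.5 pos [610.3 127.3   7.9] yaw 7.26 down [-0.002   0.0031 -1.    ] F [-0.2  0.4  0.5] gap 80.0
slide [[1.1, -4.1, 3.6], [0.0, 0.0, 0.0]] 
twist [[-0.2, -0.3, -0.1], [0.0, -0.0, 0.0]] 
left mm [0. 0. 0.]
```

Request:
{"name": "move_arm", "arguments": {"slide": [[1,-5,4],[0,0,0]], "twist": [[-0.2,-0.3,-0.1],[0,0,0]]}}

```text
time: 4.7
eef_pos: [0.6103, 0.1306, 0.0126]
eef_rot: [-1.571, 0.001, 0.131]
contact_force: [-0.3, 0.1, 0.8]
finger_gap: 0.0797
```

Request:
{"name": "move_arm", "arguments": {"slide": [[0,0,0],[0,0,0],[0,0,0],[0,0,0],[0,0,0]], "twist": [[0,0,0],[0,0,0],[0,0,0],[0,0,0],[0,0,0]], "hand": 0}}

```text
time: 5.2
eef_pos: [0.6129, 0.1316, 0.0163]
eef_rot: [-1.571, -0.005, 0.132]
contact_force: [0.7, -0.9, -0.4]
finger_gap: 0.0441
```

Request:
{"name": "move_arm", "arguments": {"slide": [[0,0,0],[0,0,0]], "twist": [[0,0,0],[0,0,0]]}}

```text
time: 5.4
eef_pos: [0.613, 0.1316, 0.0164]
eef_rot: [-1.571, -0.005, 0.132]
contact_force: [-0.2, -0.2, 0.2]
finger_gap: 0.0289
```

```bash
python3 plan.py .55 0.0 .18 -5 5 40
```

```text
t 5.4 pos [613.  131.6  16.4] yaw 7.54 down [ 5.e-03  1.e-04 -1.e+00] F [-0.2 -0.2  0.2] gap 28.9
slide [[-14.4, -29.9, -22.3], [-13.5, -29.9, -22.9], [-12.6, -29.9, -23.4], [-11.7, -29.9, -23.9], [-10.8, -29.9, -24.3]] 
twist [[0.0, 2.3, 0.1], [0.0, 2.3, 0.1], [0.0, 2.3, 0.1], [0.0, 2.3, 0.1], [0.0, 2.3, 0.1]] 
left mm [ -5.5 -11.5  14.3]
```

The gap of 28.9 mm is smaller than the stone's 34 mm width, so I'll look before doing anything else.

Run:
```python
from h import *
a=snapshot("top");b=snapshot("side")
ca=cv2.resize(a["img"][150:250,160:260][...,::-1],(400,400),interpolation=2)
cb=cv2.resize(b["img"][220:320,200:300][...,::-1],(400,400),interpolation=2)
cv2.imwrite("pics/g2.png",np.hstack([ca,cb]))
s=read_state();print(s["finger_gap"],s["eef_pos"],px(b,s["eef_pos"]),px(b,[.611,.131,.03]))
```

```text
0.020539815939645673 [0.61292689 0.1315816  0.01633375] [248.54376475 270.7333844 ] [249.15850567 266.63641223]
```

View pics/g2.png

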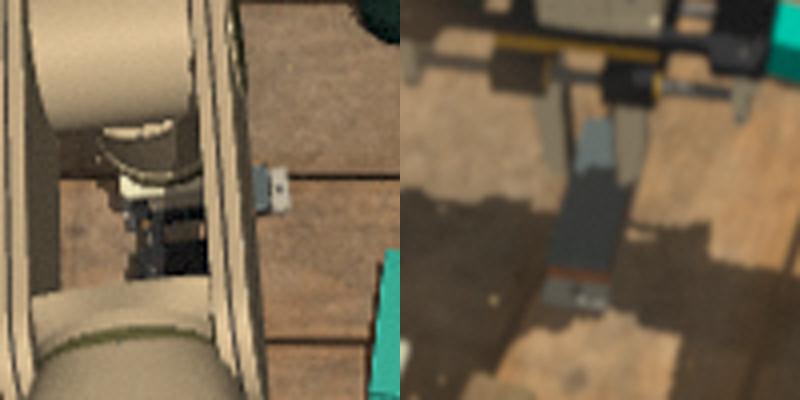

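Run:
```python
from h import *
np.set_printoptions(precision=4,suppress=True)
b=snapshot("side");s=read_state();print(s["finger_gap"],s["eef_pos"],s["q"],s["contact_force"],s["torque"])
p=s["eef_pos"];Rm=R.from_euler('xyz',s["eef_rot"]).as_matrix();g=s["finger_gap"]*500
for z in(8,-2,-12,-22,-32):
    print(z,[px(b,p+Rm@(np.array([x,z,zz])/1000)).round(1) for x in(-g,g) for zz in (0,7.5)])
for t in["stone","stone_center"]:
    r=spot_point(b,t)
    for q in r[:2]: print(t,q["score"],w(b,q["centre"]))
```

```text
0.01645142924764086 [0.6129 0.1316 0.0163] [ 0.1301  0.3351  1.5746 -0.0006  1.227  -0.0014] [ 1.6134  0.2187 -0.7908] [-0.045  -0.0429 -0.0281]
8 [array([252.4, 273.6]), array([251.7, 276.2]), array([245. , 272.6]), array([244.3, 275.3])]
-2 [array([252.2, 270.6]), array([251.5, 273.3]), array([244.8, 269.7]), array([244.1, 272.3])]
-12 [array([252. , 267.6]), array([251.3, 270.3]), array([244.6, 266.7]), array([243.8, 269.3])]
-22 [array([251.8, 264.6]), array([251.1, 267.3]), array([244.3, 263.7]), array([243.6, 266.3])]
-32 [array([251.6, 261.5]), array([250.9, 264.2]), array([244.1, 260.6]), array([243.3, 263.2])]
stone 0.97 [ 0.6092  0.1304 -0.0005]
stone 0.97 [ 0.5087 -0.0182 -0.0006]
stone_center 0.68 [ 0.5112 -0.0171  0.0177]
stone_center 0.58 [0.6131 0.1308 0.0133]
```

Run:
```python
from h import *
np.set_printoptions(precision=4,suppress=True)
b=snapshot("side");s=read_state();print(s["time"],s["finger_gap"],s["eef_pos"])
p=np.array([.6175,.141,.084]);Rm=R.from_euler('xyz',[-1.574,-.008,.148]).as_matrix()
for z in(8,-2,-12,-22,-32):
    print(z,[px(b,p+Rm@(np.array([x,z,zz])/1000)).round(1) for x in(-40,40) for zz in (0,7.5)])
im=b["img"][235:305,215:285][...,::-1].astype(float)/255
im=(255*im**.5).astype(np.uint8)
cv2.imwrite("pics/g3.png",cv2.resize(im,(600,600),interpolation=2))
```

```text
5.7 0.004325259569315072 [0.6129 0.1316 0.0163]
8 [array([262.4, 257.1]), array([261.8, 259.9]), array([224.7, 253. ]), array([223.9, 255.6])]
-2 [array([262.3, 253.9]), array([261.7, 256.6]), array([224.3, 249.7]), array([223.5, 252.4])]
-12 [array([262.2, 250.6]), array([261.6, 253.4]), array([223.9, 246.4]), array([223.1, 249.1])]
-22 [array([262.1, 247.3]), array([261.5, 250. ]), array([223.6, 243.1]), array([222.7, 245.8])]
-32 [array([262. , 243.9]), array([261.4, 246.7]), array([223.2, 239.7]), array([222.3, 242.4])]
```

View pics/g3.png

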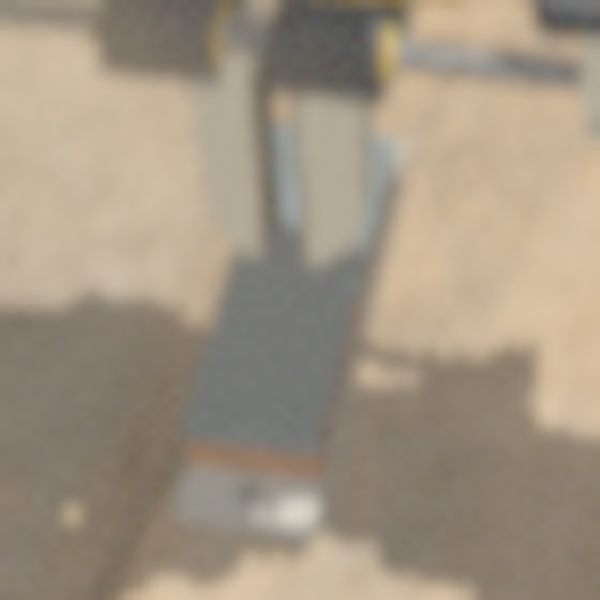

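The fingers are closed above the stone, so the tips are about 33 mm higher than the reading implies, and nothing was touched. I'll check the overhang constant and reopen.

Request:
{"name": "move_arm", "arguments": {"slide": [[0,0,0],[0,0,0],[0,0,0],[0,0,0],[0,0,0]], "twist": [[0,0,0.3],[0,0,0],[0,0,0],[0,0,0],[0,0,0]], "hand": 80}}

```text
time: 6.2
eef_pos: [0.6129, 0.1316, 0.0162]
eef_rot: [-1.571, 0.001, 0.132]
contact_force: [-0.0, -0.6, 0.0]
finger_gap: 0.0396
```

Request:
{"name": "move_arm", "arguments": {"slide": [[0,0,0],[0,0,0],[0,0,0],[0,0,0],[0,0,0]], "twist": [[0,0,0],[0,0,0],[0,0,0],[0,0,0],[0,0,0]]}}

```text
time: 6.7
eef_pos: [0.6128, 0.1315, 0.0162]
eef_rot: [-1.571, 0.001, 0.132]
contact_force: [0.1, -0.6, 0.5]
finger_gap: 0.0783
```

Request:
{"name": "move_arm", "arguments": {"slide": [[0,6,0],[0,2,0],[0,0,0]], "twist": [[0,0,0],[0,0,0],[0,0,0]]}}

```text
time: 7.0
eef_pos: [0.6128, 0.1315, 0.0074]
eef_rot: [-1.571, 0.001, 0.132]
contact_force: [0.8, 0.3, -0.1]
finger_gap: 0.0802
```

Request:
{"name": "move_arm", "arguments": {"slide": [[0,3,0],[0,0,0]], "twist": [[0,0,0],[0,0,0]]}}

```text
time: 7.2
eef_pos: [0.6125, 0.1315, 0.0038]
eef_rot: [-1.571, 0.002, 0.132]
contact_force: [-0.4, 0.5, 0.5]
finger_gap: 0.0798
```

Request:
{"name": "move_arm", "arguments": {"slide": [[0,7,0],[0,6,0],[0,0,0]], "twist": [[0,0,0],[0,0,0],[0,0,0]]}}

```text
time: 7.5
eef_pos: [0.6124, 0.1315, -0.0104]
eef_rot: [-1.571, 0.002, 0.132]
contact_force: [0.4, -0.8, -0.3]
finger_gap: 0.08
```

Run:
```python
from h import *
np.set_printoptions(precision=4,suppress=True)
b=snapshot("side");s=read_state();print(s["time"],s["finger_gap"],s["eef_pos"],s["contact_force"])
p=s["eef_pos"];Rm=R.from_euler('xyz',s["eef_rot"]).as_matrix()
for z in(8,-2,-12,-22,-32):
    print(z,[((px(b,p+Rm@(np.array([x,z,zz])/1000))-[205,235])*8).round(0) for x in(-40,40) for zz in (0,7.5)])
im=b["img"][235:305,205:305][...,::-1].astype(float)/255
im=(255*im**.6).astype(np.uint8)
cv2.imwrite("pics/g4.png",cv2.resize(im,(800,560),interpolation=2))
```

```text
7.55 0.08008158282138679 [ 0.6126  0.1315 -0.01  ] [ 0.1432 -0.4764 -0.7543]
8 [array([497., 383.]), array([492., 405.]), array([216., 348.]), array([210., 369.])]
-2 [array([496., 360.]), array([491., 382.]), array([213., 326.]), array([207., 346.])]
-12 [array([495., 337.]), array([490., 359.]), array([210., 302.]), array([204., 323.])]
-22 [array([494., 314.]), array([489., 335.]), array([208., 279.]), array([201., 300.])]
-32 [array([493., 290.]), array([488., 312.]), array([205., 255.]), array([198., 276.])]
```

View pics/g4.png

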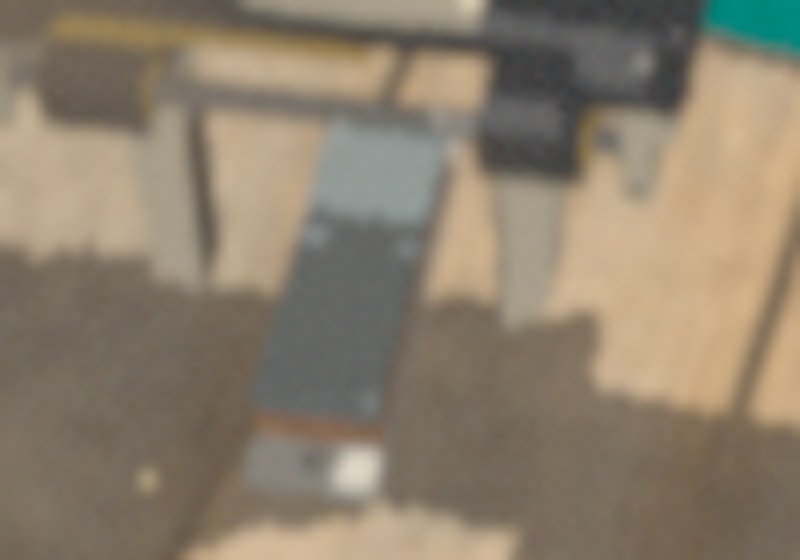

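Open jaws straddle the stone; the tips at crop (208,290) and (507,325) again sit about 34 mm above what the pose reading implies. I'll find the bench by touch.

Request:
{"name": "move_arm", "arguments": {"slide": [[0,6,0],[0,3,0],[0,0,0]], "twist": [[0,0,0],[0,0,0],[0,0,0]]}}

```text
time: 7.85
eef_pos: [0.6127, 0.1315, -0.0197]
eef_rot: [-1.571, 0.001, 0.132]
contact_force: [0.8, -0.5, 0.2]
finger_gap: 0.08
```

Request:
{"name": "move_arm", "arguments": {"slide": [[0,2,0],[0,0,0]], "twist": [[0,0,0],[0,0,0]]}}

```text
time: 8.05
eef_pos: [0.6127, 0.1315, -0.0219]
eef_rot: [-1.571, 0.001, 0.132]
contact_force: [0.4, -0.3, -0.8]
finger_gap: 0.08
```

Request:
{"name": "move_arm", "arguments": {"slide": [[0,2,0],[0,0,0]], "twist": [[0,0,0],[0,0,0]]}}

```text
time: 8.25
eef_pos: [0.613, 0.1316, -0.0238]
eef_rot: [-1.571, 0.001, 0.132]
contact_force: [-0.2, -0.1, 0.2]
finger_gap: 0.0802
```

Request:
{"name": "move_arm", "arguments": {"slide": [[0,1.5,0],[0,0,0]], "twist": [[0,0,0],[0,0,0]]}}

```text
time: 8.45
eef_pos: [0.6131, 0.1316, -0.0252]
eef_rot: [-1.571, 0.0, 0.132]
contact_force: [-0.6, 0.5, -0.3]
finger_gap: 0.0799
```

Request:
{"name": "move_arm", "arguments": {"slide": [[0,1.5,0],[0,0,0]], "twist": [[0,0,0],[0,0,0]]}}

```text
time: 8.65
eef_pos: [0.6132, 0.1316, -0.0268]
eef_rot: [-1.571, 0.0, 0.132]
contact_force: [0.3, -0.6, -0.2]
finger_gap: 0.08
```

Request:
{"name": "move_arm", "arguments": {"slide": [[0,1.5,0],[0,0,0]], "twist": [[0,0,0],[0,0,0]]}}

```text
time: 8.85
eef_pos: [0.6132, 0.1316, -0.0284]
eef_rot: [-1.571, 0.0, 0.132]
contact_force: [0.1, -0.8, -0.3]
finger_gap: 0.0801
```

Request:
{"name": "move_arm", "arguments": {"slide": [[0,1.5,0],[0,0,0]], "twist": [[0,0,0],[0,0,0]]}}

```text
time: 9.05
eef_pos: [0.6132, 0.1316, -0.03]
eef_rot: [-1.571, 0.0, 0.132]
contact_force: [-0.6, -0.4, -0.3]
finger_gap: 0.0798
```

Request:
{"name": "move_arm", "arguments": {"slide": [[0,1.5,0],[0,0,0]], "twist": [[0,0,0],[0,0,0]]}}

```text
time: 9.25
eef_pos: [0.6138, 0.1317, -0.0301]
eef_rot: [-1.571, -0.001, 0.132]
contact_force: [1.1, -0.9, 0.6]
finger_gap: 0.0799
```

Run:
```python
from h import *
np.set_printoptions(precision=4,suppress=True)
b=snapshot("side");s=read_state();print(s["time"],s["finger_gap"],s["eef_pos"],s["contact_force"])
p=s["eef_pos"];Rm=R.from_euler('xyz',s["eef_rot"]).as_matrix()
for z in(8,-2,-12,-22,-32,-42):
    print(z,[((px(b,p+Rm@(np.array([x,z,zz])/1000))-[205,235])*8).round(0) for x in(-40,40) for zz in (0,7.5)])
im=b["img"][235:305,205:305][...,::-1].astype(float)/255
im=(255*im**.6).astype(np.uint8)
cv2.imwrite("pics/g5.png",cv2.resize(im,(800,560),interpolation=2))
```

```text
9.3 0.08022407081223215 [ 0.6139  0.1317 -0.0301] [ 0.1083 -0.4989 -0.6917]
8 [array([494., 428.]), array([489., 449.]), array([217., 392.]), array([211., 413.])]
-2 [array([493., 406.]), array([488., 427.]), array([214., 370.]), array([208., 391.])]
-12 [array([492., 383.]), array([487., 404.]), array([212., 348.]), array([205., 369.])]
-22 [array([491., 360.]), array([486., 382.]), array([209., 325.]), array([202., 346.])]
-32 [array([491., 337.]), array([486., 359.]), array([206., 302.]), array([200., 323.])]
-42 [array([490., 314.]), array([485., 335.]), array([203., 278.]), array([197., 299.])]
```

View pics/g5.png

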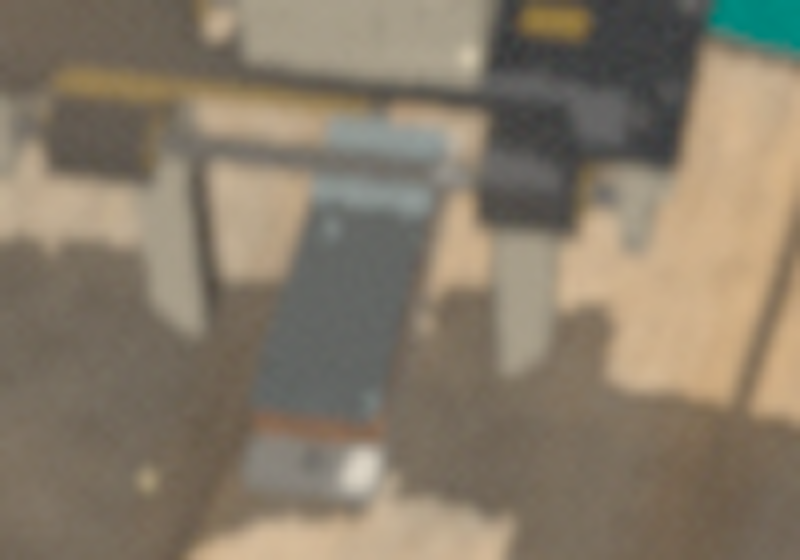

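Run:
```python
from h import *
np.set_printoptions(precision=3,suppress=True)
s=read_state()
for k in("joint_efforts","contact_force","torque","q","eef_pos"):print(k,s[k])
```

```text
joint_efforts [  0.008 -62.961 -42.597   0.064   0.115  -0.   ]
contact_force [ 0.108 -0.499 -0.692]
torque [-0.007 -0.097  0.009]
q [ 0.13   0.401  1.586 -0.001  1.154 -0.001]
eef_pos [ 0.614  0.132 -0.03 ]
```

Request:
{"name": "move_arm", "arguments": {"slide": [[0,-2.5,0],[0,0,0]], "twist": [[0,0,0],[0,0,0]]}}

```text
time: 9.5
eef_pos: [0.6139, 0.1317, -0.0276]
eef_rot: [-1.571, -0.001, 0.132]
contact_force: [-0.2, 0.3, -0.6]
finger_gap: 0.0801
```

Run:
```python
from h import *
np.set_printoptions(precision=3,suppress=True)
s=read_state()
for k in("joint_efforts","contact_force","torque","q","eef_pos"):print(k,s[k])
```

```text
joint_efforts [  0.025 -62.894 -42.686   0.067   0.143  -0.001]
contact_force [-0.212  0.311 -0.645]
torque [-0.071 -0.066  0.004]
q [ 0.13   0.397  1.585 -0.001  1.159 -0.001]
eef_pos [ 0.614  0.132 -0.028]
```

Request:
{"name": "move_arm", "arguments": {"slide": [[0,2,0],[0,0,0],[0,0,0],[0,0,0],[0,0,0]], "twist": [[0,0,0],[0,0,0],[0,0,0],[0,0,0],[0,0,0]], "hand": 0}}

```text
time: 10.0
eef_pos: [0.6134, 0.1316, -0.0304]
eef_rot: [-1.571, -0.0, 0.132]
contact_force: [-0.1, 0.4, -0.1]
finger_gap: 0.0446
```

Request:
{"name": "move_arm", "arguments": {"slide": [[0,0,0],[0,0,0],[0,0,0],[0,0,0]], "twist": [[0,0,0],[0,0,0],[0,0,0],[0,0,0]]}}

```text
time: 10.4
eef_pos: [0.6135, 0.1316, -0.0304]
eef_rot: [-1.571, -0.0, 0.132]
contact_force: [-0.1, -0.4, -0.6]
finger_gap: 0.0339
```

Gripped at 33.9 mm. Lifting and checking.

Request:
{"name": "move_arm", "arguments": {"slide": [[0,-10,0],[0,-30,0],[0,-40,0],[0,-30,0],[0,0,0]], "twist": [[0,0,0],[0,0,0],[0,0,0],[0,0,0],[0,0,0]]}}

```text
time: 10.9
eef_pos: [0.6112, 0.1314, 0.0832]
eef_rot: [-1.571, 0.005, 0.132]
contact_force: [0.8, -0.0, -0.6]
finger_gap: 0.0336
```

Run:
```python
from h import *
np.set_printoptions(precision=4,suppress=True)
b=snapshot("side");a=snapshot("top");s=read_state();print(s["time"],s["finger_gap"],s["eef_pos"],s["eef_rot"],s["contact_force"],s["torque"])
for i,n in((a,"top"),(b,"side")):
  for t in["stone","stone_center"]:
    for q in spot_point(i,t)[:3]: print(n,t,q["score"],w(i,q["centre"]),px(i,w(i,q["centre"])))
p=s["eef_pos"];Rm=R.from_euler('xyz',s["eef_rot"]).as_matrix()
u0=px(b,p); x0,y0=int(u0[0]-45),int(u0[1]-55); print(x0,y0)
for z in(8,-2,-12,-22,-32,-42):
    print(z,[((px(b,p+Rm@(np.array([x,z,zz])/1000))-[x0,y0])*8).round(0) for x in(-17,17) for zz in (0,7.5)])
im=b["img"][y0:y0+75,x0:x0+90][...,::-1].astype(float)/255
cv2.imwrite("pics/g6.png",cv2.resize((255*im**.6).astype(np.uint8),(720,600),interpolation=2))
np.savez("g6.npz",**{k:b[k] for k in("img","intrinsics","origin","orientation")})
```

```text
11.0 0.03386381461254846 [0.6085 0.131  0.0783] [-1.5713  0.011   0.1316] [-0.148  -0.5563 -1.8952] [-0.0437 -0.0515  0.0198]
top stone 0.57 [ 0.5131 -0.0175 -0.0026] [260.2403 233.4914]
top stone_center 0.71 [ 0.5118 -0.0162  0.0123] [259.6799 233.1483]
side stone 0.63 [ 0.5089 -0.0148  0.0009] [310.5803 238.8196]
side stone 0.58 [0.6091 0.1331 0.1145] [247.6798 240.4327]
side stone_center 0.98 [0.6119 0.1297 0.1269] [246.6103 234.7348]
side stone_center 0.83 [ 0.5122 -0.0191  0.0176] [309.9574 232.4067]
side stone_center 0.72 [ 0.3882 -0.3587 -0.0001] [380.0545 164.4548]
204 196
8 [array([426., 474.]), array([421., 495.]), array([300., 460.]), array([293., 481.])]
-2 [array([425., 448.]), array([419., 469.]), array([297., 434.]), array([291., 455.])]
-12 [array([423., 422.]), array([417., 443.]), array([294., 408.]), array([288., 429.])]
-22 [array([421., 395.]), array([415., 417.]), array([291., 381.]), array([285., 403.])]
-32 [array([419., 368.]), array([413., 390.]), array([288., 354.]), array([282., 376.])]
-42 [array([417., 341.]), array([411., 362.]), array([286., 327.]), array([279., 348.])]
```

View pics/g6.png

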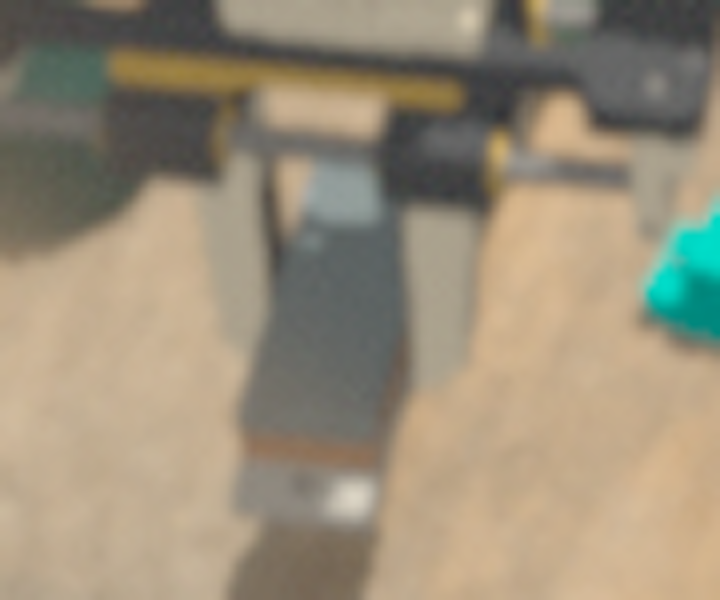

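Stone is held and lifted, both fingers against its sides at crop (260,330) and (410,370). Underside is TCP reading + 30.4 mm. Carrying to above the holder.

```bash
python3 plan.py .627 -.214 .125 -10.1 11 36
```

```text
t 11.2 pos [606.  130.7  74.7] yaw 7.54 down [-0.0171 -0.0028 -0.9998] F [ 0.6  0.1 -1.8] gap 34.0
slide [[-2.6, -5.1, -35.5], [-1.5, -5.1, -35.6], [-0.3, -5.2, -35.6], [0.8, -5.2, -35.6], [2.0, -5.2, -35.6], [3.1, -5.2, -35.5], [4.2, -5.2, -35.4], [5.4, -5.2, -35.2], [6.5, -5.2, -35.0], [5.3, -3.6, -24.1], [0.0, 0.0, 0.0]] 
twist [[0.0, 1.8, -0.1], [0.0, 1.8, -0.1], [0.0, 1.8, -0.1], [0.0, 1.8, -0.1], [0.0, 1.8, -0.1], [0.0, 1.8, -0.1], [0.0, 1.8, -0.1], [0.0, 1.8, -0.1], [0.0, 1.8, -0.1], [0.0, 1.3, -0.1], [0.0, 0.0, 0.0]] 
left mm [0. 0. 0.]
```

Request:
{"name": "move_arm", "arguments": {"slide": [[0,-25,0],[-3,-20,-20],[-1,-5,-34],[0,-5,-35],[1,-3,-35]], "twist": [[0,0,-0.5],[0,1.8,-0.3],[0,1.8,-0.2],[0,1.8,0],[0,1.8,0]]}}

```text
time: 11.7
eef_pos: [0.6074, 0.0079, 0.1244]
eef_rot: [-1.571, 0.015, 0.009]
contact_force: [1.1, -0.3, -1.2]
finger_gap: 0.0339
```

```bash
python3 plan.py .627 -.214 .12 -10.1 8 36
```

```text
t 11.7 pos [607.4   7.9 124.4] yaw 0.54 down [-1.530e-02 -6.000e-04 -9.999e-01] F [ 1.1 -0.3 -1.2] gap 33.9
slide [[2.8, 0.7, -35.9], [3.9, 0.7, -35.8], [5.0, 0.7, -35.6], [6.0, 0.7, -35.5], [7.1, 0.7, -35.3], [8.2, 0.7, -35.1], [1.7, 0.1, -6.6], [0.0, 0.0, 0.0]] 
twist [[0.0, 1.7, -0.1], [0.0, 1.7, -0.1], [0.0, 1.7, -0.1], [0.0, 1.7, -0.1], [0.0, 1.7, -0.1], [0.0, 1.7, -0.1], [0.0, 0.3, -0.0], [-0.0, 0.0, 0.0]] 
left mm [0. 0. 0.]
```

Request:
{"name": "move_arm", "arguments": {"slide": [[3,0,-36],[4,0,-36],[5,0,-35],[6,0,-35],[7,0,-34]], "twist": [[0,1.7,-0.3],[0,1.7,-0.3],[0,1.7,-0.2],[0,1.7,-0.2],[0,1.7,-0.1]]}}

```text
time: 12.2
eef_pos: [0.619, -0.1753, 0.1162]
eef_rot: [-1.57, 0.007, -0.144]
contact_force: [0.2, 0.0, -2.1]
finger_gap: 0.034
```

```bash
python3 plan.py .627 -.214 .11 -10.1 3 20 3
```

```text
t 12.2 pos [ 619.  -175.3  116.2] yaw -8.28 down [-0.0067  0.0014 -1.    ] F [ 0.2  0.  -2.1] gap 34.0
slide [[6.8, 3.1, -18.6], [7.0, 3.1, -18.5], [0.0, 0.0, -0.0]] 
twist [[-0.0, 0.9, -0.2], [-0.0, 0.9, -0.2], [-0.0, 0.0, -0.0]] 
left mm [0. 0. 0.]
```

Request:
{"name": "move_arm", "arguments": {"slide": [[7,3,-19],[7,3,-17],[0,0,0],[0,0,0]], "twist": [[0,0.9,-0.2],[0,0.9,-0.2],[0,0,0],[0,0,0]]}}

```text
time: 12.6
eef_pos: [0.6252, -0.2174, 0.1041]
eef_rot: [-1.569, 0.007, -0.183]
contact_force: [-0.8, 0.3, -1.0]
finger_gap: 0.034
```

```bash
python3 plan.py .627 -.214 .1 -10.1 1 20 3
python3 - <<'E'
from h import *
b=snapshot("side");a=snapshot("top")
np.savez("g7.npz",**{k:b[k] for k in("img","intrinsics","origin","orientation")})
ca=cv2.resize(a["img"][150:230,280:370][...,::-1],(400,356),interpolation=2)
im=b["img"][105:210,235:340][...,::-1].astype(float)/255
cb=cv2.resize((255*im**.7).astype(np.uint8),(560,560),interpolation=2)
o=np.zeros((560,800,3),np.uint8); o[:,:560]=cb; o[:213,560:]=cv2.resize(ca,(240,213)); cv2.imwrite("pics/g7.png",o)
s=read_state();print(s["eef_pos"],s["eef_rot"],s["contact_force"])
E
```

```text
t 12.6 pos [ 625.2 -217.4  104.1] yaw -10.46 down [-0.0062  0.0032 -1.    ] F [-0.8  0.3 -1. ] gap 34.0
slide [[1.2, 4.1, 3.7]] 
twist [[-0.1, -0.4, -0.4]] 
left mm [0. 0. 0.]
[ 0.62523645 -0.21696422  0.10442576] [-1.56921273  0.00634829 -0.18156352] [ 0.38914072  0.52872944 -1.22625346]
```

View pics/g7.png

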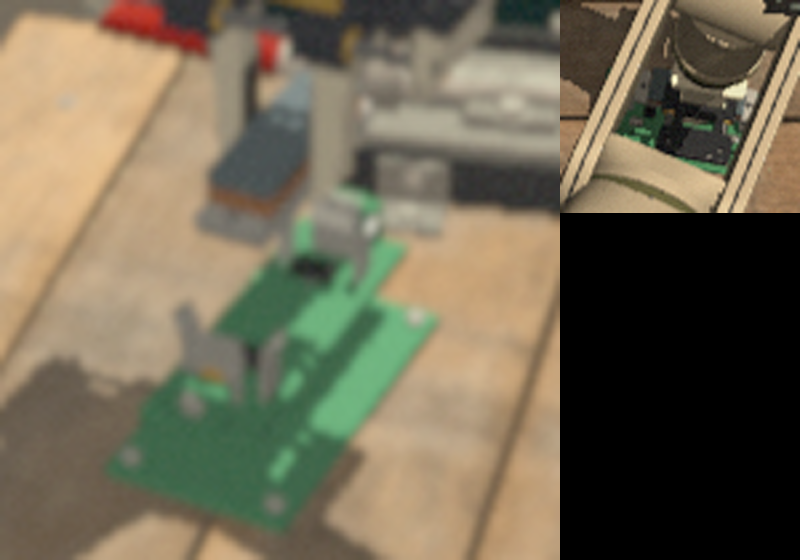

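Run:
```python
from h import *
from scipy.optimize import least_squares
np.set_printoptions(precision=4,suppress=True)
G6=dict(np.load("g6.npz"));G7=dict(np.load("g7.npz"))
o6=[((.017,.05,.03),(243,428)),((-.017,.05,.03),(383,438)),((.017,.05,.012),(243,458)),((-.017,.05,.012),(378,466)),((.017,.058,0),(240,515)),((-.017,.058,0),(375,524))]
o7=[((.017,.05,.03),(211,181)),((-.017,.05,.03),(292,197)),((.017,.05,.012),(209,205)),((-.017,.05,.012),(285,215)),((.017,.058,0),(199,230)),((-.017,.058,0),(266,243))]
D=[(G6,o6,(204,196,8),[.6112,.1314,.0832],.132),(G7,o7,(235,105,5.333),[.6252,-.2172,.1042],-.182)]
def f(p,D,dz=None):
    r=[]
    for s,o,c,t,yaw in D:
        Rm=R.from_euler('zx',[yaw,p[3]]).as_matrix() if 0 else R.from_euler('z',yaw).as_matrix()@R.from_euler('x',p[3]).as_matrix()
        for l,uv in o:
            q=np.array(t)+Rm@(np.array(l)+[p[0],p[1],p[2]])
            r+=list(px(s,q)-(np.array(c[:2])+np.array(uv)/c[2]))
    return np.array(r)
for d in(D[:1],D[1:],D):
    r=least_squares(lambda p:f([p[0],p[1],.0304,0],d),[0,0]); print("fixed dz",r.x,np.sqrt(np.mean(r.fun**2)))
    r=least_squares(lambda p:f([*p,0],d),[0,0,.03]); print("free dz",r.x,np.sqrt(np.mean(r.fun**2)))
b=snapshot("side")
for i in range(3):
    for t in("stone","stone_center"):
        for q in spot_point(b,t)[:4]:
            p=w(b,q["centre"])
            if p[2]>.08: print(t,q["score"],p-read_state()["eef_pos"])
```

```text
fixed dz [-0.0039  0.0007] 0.9982431677258681
free dz [ 0.0081 -0.0405 -0.0172] 0.8675152619083181
fixed dz [-0.007  -0.0013] 1.3481466346961362
free dz [ 0.0004 -0.0158  0.0193] 1.3445414678060552
fixed dz [-0.0051 -0.0002] 1.323464270504777
free dz [-0.0035 -0.0043  0.0261] 1.29355832934013
stone 0.79 [-0.0031 -0.0003  0.0293]
stone_center 0.57 [-0.0027  0.0021  0.0442]
stone 0.79 [-0.0032 -0.0001  0.029 ]
stone_center 0.57 [-0.0027  0.0025  0.044 ]
stone 0.79 [-0.0031  0.0003  0.0289]
stone_center 0.57 [-0.0026  0.0028  0.0441]
```

```bash
python3 plan.py .631 -.217 .068 -10.1 3 14 3
```

```text
t 13.05 pos [ 625.6 -217.7  105.5] yaw -10.42 down [-0.0044  0.0017 -1.    ] F [-0.4 -0.2 -1.3] gap 34.2
slide [[2.0, 13.8, 0.6], [1.9, 13.9, 0.6], [1.4, 9.8, 0.4]] 
twist [[-0.0, -0.1, -0.1], [-0.0, -0.1, -0.1], [-0.0, -0.1, -0.1]] 
left mm [0. 0. 0.]
```

Request:
{"name": "move_arm", "arguments": {"slide": [[2,14,0.6],[2,14,0.6],[1.4,9,0.4],[0,0,0],[0,0,0]], "twist": [[0,-0.1,-0.1],[0,-0.1,-0.1],[0,-0.1,-0.1],[0,0,0],[0,0,0]]}}

```text
time: 13.55
eef_pos: [0.6308, -0.2161, 0.0637]
eef_rot: [-1.569, 0.001, -0.176]
contact_force: [-0.7, -0.2, -1.5]
finger_gap: 0.0338
```

```bash
cat > chk.py <<'E'
from h import *
np.set_printoptions(precision=4,suppress=True)
A=[];s=read_state();print(s["time"],s["eef_pos"],s["eef_rot"],s["contact_force"],s["torque"])
for i in range(3):
    b=snapshot("side")
    for t in("stone","stone_center","honing_base","side_guides","under_clip_left","under_clip_right"):
        for q in spot_point(b,t)[:4]:
            p=w(b,q["centre"])
            if t[:5]=="stone":
                if p[2]>.04: print(t,round(q["score"],2),p-read_state()["eef_pos"],p)
            elif i==0: print(t,round(q["score"],2),p)
E
python3 chk.py; python3 plan.py .631 -.217 .068 -10.1 1 14 3
python3 - <<'E'
from h import *
b=snapshot("side")
np.savez("g8.npz",**{k:b[k] for k in("img","intrinsics","origin","orientation")})
im=b["img"][115:215,240:340][...,::-1].astype(float)/255
cv2.imwrite("pics/g8.png",cv2.resize((255*im**.7).astype(np.uint8),(600,600),interpolation=2))
E
```

```text
13.55 [ 0.6308 -0.2161  0.0637] [-1.5693  0.0008 -0.1757] [-0.6651 -0.2182 -1.4505] [-0.0459 -0.0713 -0.0741]
stone 0.76 [-0.0027 -0.0013  0.0288] [ 0.6282 -0.2176  0.0928]
stone_center 0.88 [-0.0018  0.0025  0.0424] [ 0.6294 -0.2139  0.1071]
honing_base 0.81 [ 0.6284 -0.2168  0.0023]
side_guides 0.82 [ 0.6328 -0.2142  0.0085]
under_clip_left 0.8 [ 0.6407 -0.1444  0.0049]
under_clip_right 0.85 [ 0.6118 -0.2961  0.0089]
stone 0.97 [-0.0044 -0.0025  0.0282] [ 0.6271 -0.219   0.0932]
stone 0.68 [-0.0008 -0.0003  0.0428] [ 0.6305 -0.2167  0.1074]
stone 0.57 [-0.0022 -0.0022  0.0289] [ 0.629  -0.2186  0.0935]
stone_center 0.96 [-0.0011  0.0005  0.0439] [ 0.6301 -0.2159  0.1085]
t 14.6 pos [ 631.2 -216.3   64.6] yaw -10.07 down [ 7.0e-04  1.1e-03 -1.0e+00] F [-0.1 -0.8 -0.6] gap 33.9
slide [[-0.1, -3.4, -0.7]] 
twist [[-0.1, 0.0, 0.0]] 
left mm [0. 0. 0.]
```

Request:
{"name": "move_arm", "arguments": {"slide": [[0,4,0],[0,4,0],[0,0,0]], "twist": [[0,0,0],[0,0,0],[0,0,0]]}}

```text
time: 14.95
eef_pos: [0.6312, -0.2163, 0.0558]
eef_rot: [-1.57, -0.0, -0.176]
contact_force: [-0.3, -0.4, -1.6]
finger_gap: 0.0338
```

Request:
{"name": "move_arm", "arguments": {"slide": [[0,4,0],[0,0,0]], "twist": [[0,0,0],[0,0,0]]}}

```text
time: 15.15
eef_pos: [0.6309, -0.2162, 0.051]
eef_rot: [-1.57, 0.0, -0.176]
contact_force: [-0.0, -0.2, -1.2]
finger_gap: 0.0334
```

Request:
{"name": "move_arm", "arguments": {"slide": [[0,4,0],[0,0,0]], "twist": [[0,0,0],[0,0,0]]}}

```text
time: 15.35
eef_pos: [0.6309, -0.2162, 0.0467]
eef_rot: [-1.57, 0.0, -0.176]
contact_force: [-1.1, 0.1, -1.8]
finger_gap: 0.0334
```

Request:
{"name": "move_arm", "arguments": {"slide": [[0,3,0],[0,0,0]], "twist": [[0,0,0],[0,0,0]]}}

```text
time: 15.55
eef_pos: [0.6305, -0.2161, 0.044]
eef_rot: [-1.569, 0.001, -0.176]
contact_force: [-1.5, -0.1, -1.8]
finger_gap: 0.0338
```

Request:
{"name": "move_arm", "arguments": {"slide": [[0,2,0],[0,0,0]], "twist": [[0,0,0],[0,0,0]]}}

```text
time: 15.75
eef_pos: [0.6304, -0.2161, 0.0417]
eef_rot: [-1.569, 0.001, -0.176]
contact_force: [-0.4, 0.1, -1.4]
finger_gap: 0.0336
```

Request:
{"name": "move_arm", "arguments": {"slide": [[0,2,0],[0,0,0]], "twist": [[0,0,0],[0,0,0]]}}

```text
time: 15.95
eef_pos: [0.6305, -0.2165, 0.04]
eef_rot: [-1.57, 0.001, -0.176]
contact_force: [-1.3, -1.0, -2.3]
finger_gap: 0.0336
```

Request:
{"name": "move_arm", "arguments": {"slide": [[0,2,0],[0,0,0]], "twist": [[0,0,0],[0,0,0]]}}

```text
time: 16.15
eef_pos: [0.6305, -0.2167, 0.0391]
eef_rot: [-1.57, 0.001, -0.177]
contact_force: [-1.1, 0.2, -2.4]
finger_gap: 0.0339
```

Request:
{"name": "move_arm", "arguments": {"slide": [[0,2,0],[0,0,0]], "twist": [[0,0,0],[0,0,0]]}}

```text
time: 16.35
eef_pos: [0.6305, -0.2168, 0.0383]
eef_rot: [-1.57, 0.001, -0.177]
contact_force: [-2.1, -0.1, -2.2]
finger_gap: 0.0335
```

Request:
{"name": "move_arm", "arguments": {"slide": [[0,1.5,0],[0,0,0]], "twist": [[0,0,0],[0,0,0]]}}

```text
time: 16.55
eef_pos: [0.6306, -0.2169, 0.0378]
eef_rot: [-1.57, 0.0, -0.177]
contact_force: [-1.9, -0.5, -1.7]
finger_gap: 0.0339
```

Run:
```python
from h import *
np.set_printoptions(precision=3,suppress=True)
s=read_state()
for k in("joint_efforts","contact_force","torque","q","qvel","eef_pos"):print(k,s[k])
b=snapshot("side")
for t in("stone","stone_center"):
    for q in spot_point(b,t)[:3]: print(t,round(q["score"],2),w(b,q["centre"]),w(b,q["centre"])-s["eef_pos"])
im=b["img"][115:215,240:340][...,::-1].astype(float)/255
cv2.imwrite("pics/g9.png",cv2.resize((255*im**.7).astype(np.uint8),(600,600),interpolation=2))
```

```text
joint_efforts [  0.782 -68.798 -48.127   0.325  -0.628  -0.272]
contact_force [-1.88  -0.526 -1.701]
torque [-0.036  0.349 -0.271]
q [-0.408  0.416  1.43   0.     1.296 -0.231]
qvel [ 0.001 -0.001 -0.002  0.001  0.002  0.001]
eef_pos [ 0.631 -0.217  0.038]
stone 0.94 [ 0.509 -0.016  0.001] [-0.122  0.201 -0.037]
stone 0.91 [ 0.624 -0.219  0.066] [-0.007 -0.002  0.028]
stone 0.58 [ 0.372 -0.     0.   ] [-0.259  0.217 -0.038]
stone_center 0.95 [ 0.63  -0.219  0.081] [-0.    -0.002  0.044]
stone_center 0.72 [ 0.511 -0.018  0.016] [-0.119  0.199 -0.021]
```

View pics/g9.png

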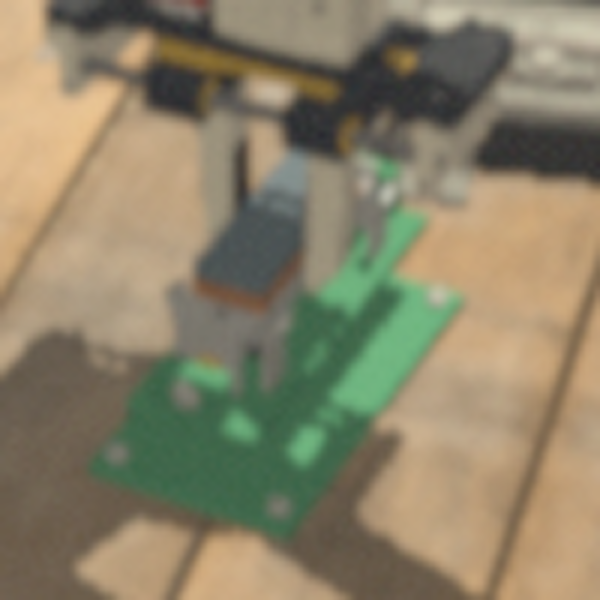

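The last picture (12th) shows the stone between the guides, tongue on the near clip's ramp at crop (190,310). Motion is now resisted, but little vertical force is reported, so I'll cross-check with joint efforts.

Request:
{"name": "move_arm", "arguments": {"slide": [[0,-5,0],[0,0,0],[0,0,0]], "twist": [[0,0,0],[0,0,0],[0,0,0]]}}

```text
time: 17.0
eef_pos: [0.6305, -0.2166, 0.042]
eef_rot: [-1.57, 0.001, -0.177]
contact_force: [-1.9, -0.0, -2.0]
finger_gap: 0.0338
```

```bash
cat > st.py <<'E'
from h import *
np.set_printoptions(precision=3,suppress=True)
s=read_state()
for k in("time","joint_efforts","contact_force","torque","q","eef_pos","finger_gap"):print(k,s[k])
E
python3 st.py
```

```text
time 17.0
joint_efforts [  0.467 -68.695 -47.984   0.276  -0.433  -0.085]
contact_force [-1.886 -0.031 -2.011]
torque [-0.004  0.174 -0.067]
q [-0.408  0.412  1.427  0.001  1.304 -0.232]
eef_pos [ 0.63  -0.217  0.042]
finger_gap 0.03380976113638996
```

Request:
{"name": "move_arm", "arguments": {"slide": [[0,3,0],[0,3,0],[0,0,0]], "twist": [[0,0,0],[0,0,0],[0,0,0]]}}

```text
time: 17.3
eef_pos: [0.6305, -0.2169, 0.0375]
eef_rot: [-1.571, 0.001, -0.177]
contact_force: [-1.7, -0.1, -2.7]
finger_gap: 0.0341
```

```bash
python3 st.py
```

```text
time 17.3
joint_efforts [  0.604 -69.365 -48.522   0.219  -0.606  -0.234]
contact_force [-1.657 -0.094 -2.722]
torque [ 0.034  0.308 -0.189]
q [-0.408  0.417  1.43   0.     1.296 -0.231]
eef_pos [ 0.631 -0.217  0.037]
finger_gap 0.03407534656179569
```

Request:
{"name": "move_arm", "arguments": {"slide": [[0,3,0],[0,3,0],[0,0,0]], "twist": [[0,0,0],[0,0,0],[0,0,0]]}}

```text
time: 17.6
eef_pos: [0.6305, -0.2171, 0.0353]
eef_rot: [-1.571, 0.001, -0.177]
contact_force: [-2.1, 0.3, -4.5]
finger_gap: 0.0339
```

```bash
python3 st.py
```

```text
time 17.6
joint_efforts [  0.66  -70.56  -49.197   0.171  -0.362  -0.212]
contact_force [-2.146  0.321 -4.508]
torque [ 0.059  0.234 -0.207]
q [-0.408  0.419  1.431 -0.     1.292 -0.231]
eef_pos [ 0.63  -0.217  0.035]
finger_gap 0.03391910563115732
```

Request:
{"name": "move_arm", "arguments": {"slide": [[0,3,0]], "twist": [[0,0,0]]}}

```text
time: 17.7
eef_pos: [0.6306, -0.2172, 0.0341]
eef_rot: [-1.571, 0.0, -0.177]
contact_force: [-12.9, 4.7, 22.9]
finger_gap: 0.0333
```

Request:
{"name": "move_arm", "arguments": {"slide": [[0,3,0]], "twist": [[0,0,0]]}}

```text
time: 17.8
eef_pos: [0.6306, -0.2173, 0.0337]
eef_rot: [-1.571, 0.0, -0.177]
contact_force: [-18.3, 5.3, 26.5]
finger_gap: 0.0337
```

Request:
{"name": "move_arm", "arguments": {"slide": [[0,3,0]], "twist": [[0,0,0]]}}

```text
time: 17.9
eef_pos: [0.6306, -0.2174, 0.0336]
eef_rot: [-1.572, 0.0, -0.177]
contact_force: [-16.3, 5.5, 25.7]
finger_gap: 0.0339
```

That makes sense: a zero row resets the target and relaxes the load. While pushing there is 26 N vertical plus −18 N in x, so the stone rubs the +x guide. I'll shift to −x and align compliantly.

Request:
{"name": "move_arm", "arguments": {"slide": [[-1.5,-1,0]], "twist": [[0,0,0]]}}

```text
time: 18.0
eef_pos: [0.6299, -0.2172, 0.0355]
eef_rot: [-1.572, -0.002, -0.177]
contact_force: [0.5, 0.4, -1.9]
finger_gap: 0.0341
```

```bash
python3 st.py
```

```text
time 18.0
joint_efforts [ -0.412 -68.384 -46.936  -0.231   0.843   0.028]
contact_force [ 0.512  0.367 -1.944]
torque [ 0.034 -0.277  0.02 ]
q [-0.409  0.415  1.436 -0.001  1.289 -0.231]
eef_pos [ 0.63  -0.217  0.035]
finger_gap 0.03405094940232119
```

Request:
{"name": "move_arm", "arguments": {"slide": [[-1.5,0,0]], "twist": [[0,0,0]]}}

```text
time: 18.1
eef_pos: [0.6297, -0.2172, 0.0361]
eef_rot: [-1.572, -0.005, -0.177]
contact_force: [2.8, -0.1, -0.4]
finger_gap: 0.0341
```

```bash
python3 st.py
```

```text
time 18.1
joint_efforts [ -0.591 -66.347 -44.642  -0.374   1.476   0.   ]
contact_force [ 2.789 -0.129 -0.379]
torque [-0.068 -0.665  0.032]
q [-0.409  0.411  1.44  -0.     1.286 -0.232]
eef_pos [ 0.63  -0.217  0.036]
finger_gap 0.034063890737637055
```

Request:
{"name": "move_arm", "arguments": {"slide": [[0,3,0]], "twist": [[0,0,0.2]]}}

```text
time: 18.2
eef_pos: [0.6306, -0.2175, 0.0344]
eef_rot: [-1.572, -0.003, -0.177]
contact_force: [-9.4, 3.4, 17.1]
finger_gap: 0.0341
```

Request:
{"name": "move_arm", "arguments": {"slide": [[0,2,0]], "twist": [[0,0,0]]}}

```text
time: 18.3
eef_pos: [0.6307, -0.2175, 0.034]
eef_rot: [-1.573, -0.003, -0.177]
contact_force: [-14.0, 5.3, 21.1]
finger_gap: 0.0339
```

```bash
python3 st.py
```

```text
time 18.3
joint_efforts [ -0.067 -56.205 -43.189   0.321  -5.176  -0.354]
contact_force [-14.022   5.32   21.067]
torque [ 0.667  2.309 -0.343]
q [-0.408  0.417  1.436 -0.001  1.285 -0.231]
eef_pos [ 0.631 -0.218  0.034]
finger_gap 0.03386690756087602
```

Request:
{"name": "move_arm", "arguments": {"slide": [[-1.5,2,0.3]], "twist": [[0,0,0.2]]}}

```text
time: 18.4
eef_pos: [0.6305, -0.2175, 0.034]
eef_rot: [-1.573, -0.002, -0.177]
contact_force: [-1.0, 0.8, 12.2]
finger_gap: 0.0336
```

Request:
{"name": "move_arm", "arguments": {"slide": [[-1.5,2,0.3]], "twist": [[0,0,0.2]]}}

```text
time: 18.5
eef_pos: [0.6305, -0.2176, 0.0339]
eef_rot: [-1.574, -0.002, -0.177]
contact_force: [-2.8, 1.5, 12.1]
finger_gap: 0.0337
```

```bash
python3 st.py
```

```text
time 18.5
joint_efforts [ -0.031 -59.897 -41.602   0.019  -1.134  -0.313]
contact_force [-2.819  1.477 12.084]
torque [ 0.102  0.492 -0.258]
q [-0.407  0.418  1.435 -0.003  1.286 -0.229]
eef_pos [ 0.631 -0.218  0.034]
finger_gap 0.033664322806812016
```

Request:
{"name": "move_arm", "arguments": {"slide": [[-2,3,0.4]], "twist": [[0,0,0.2]]}}

```text
time: 18.6
eef_pos: [0.6306, -0.2176, 0.0337]
eef_rot: [-1.575, -0.003, -0.177]
contact_force: [-3.8, 2.6, 16.9]
finger_gap: 0.034
```

Request:
{"name": "move_arm", "arguments": {"slide": [[-2,3,0.4]], "twist": [[0,0,0.2]]}}

```text
time: 18.7
eef_pos: [0.6305, -0.2177, 0.033]
eef_rot: [-1.576, -0.003, -0.177]
contact_force: [-1.4, 1.2, 10.7]
finger_gap: 0.0338
```

Request:
{"name": "move_arm", "arguments": {"slide": [[-2,3,0.4]], "twist": [[0.1,0,0.1]]}}

```text
time: 18.8
eef_pos: [0.6305, -0.2176, 0.032]
eef_rot: [-1.576, -0.005, -0.177]
contact_force: [0.5, 1.2, 10.7]
finger_gap: 0.0338
```

The force peaked at 17 N, then fell as the stone advanced, as described. Continuing.

Request:
{"name": "move_arm", "arguments": {"slide": [[-1.5,2.5,0.2]], "twist": [[0.2,0,0]]}}

```text
time: 18.9
eef_pos: [0.6308, -0.2176, 0.0313]
eef_rot: [-1.573, -0.009, -0.176]
contact_force: [-2.1, 3.0, 10.5]
finger_gap: 0.0339
```

Request:
{"name": "move_arm", "arguments": {"slide": [[-1.5,2.5,0.2]], "twist": [[0.2,0,0]]}}

```text
time: 19.0
eef_pos: [0.6309, -0.2174, 0.0306]
eef_rot: [-1.57, -0.012, -0.176]
contact_force: [-3.5, 3.1, 13.3]
finger_gap: 0.0336
```

Request:
{"name": "move_arm", "arguments": {"slide": [[-1.5,2.5,0.2]], "twist": [[0.2,0,0]]}}

```text
time: 19.1
eef_pos: [0.631, -0.2173, 0.0301]
eef_rot: [-1.567, -0.015, -0.176]
contact_force: [-4.5, 2.3, 14.4]
finger_gap: 0.0335
```

```bash
python3 st.py
```

```text
time 19.1
joint_efforts [ -0.683 -58.157 -41.309  -0.005  -1.542  -0.067]
contact_force [-4.489  2.25  14.38 ]
torque [ 0.053  0.734 -0.145]
q [-0.413  0.41   1.452  0.008  1.265 -0.24 ]
eef_pos [ 0.631 -0.217  0.03 ]
finger_gap 0.03354642704847666
```

Request:
{"name": "move_arm", "arguments": {"slide": [[-1.5,2.5,0]], "twist": [[-0.1,0,0.6]]}}

```text
time: 19.2
eef_pos: [0.6308, -0.2172, 0.0293]
eef_rot: [-1.569, -0.008, -0.176]
contact_force: [-2.5, 3.3, 9.8]
finger_gap: 0.034
```

Request:
{"name": "move_arm", "arguments": {"slide": [[-1.5,2.5,0]], "twist": [[-0.1,0,0.6]]}}

```text
time: 19.3
eef_pos: [0.6305, -0.2171, 0.0285]
eef_rot: [-1.571, 0.001, -0.175]
contact_force: [-1.7, 2.9, 12.8]
finger_gap: 0.0337
```

Request:
{"name": "move_arm", "arguments": {"slide": [[-1.5,2.5,0]], "twist": [[0,0,0.5]]}}

```text
time: 19.4
eef_pos: [0.6303, -0.2169, 0.0275]
eef_rot: [-1.571, 0.007, -0.175]
contact_force: [-1.0, 3.1, 5.0]
finger_gap: 0.0338
```

Request:
{"name": "move_arm", "arguments": {"slide": [[-1,2.5,0]], "twist": [[0,0,-0.3]]}}

```text
time: 19.5
eef_pos: [0.6305, -0.2168, 0.0262]
eef_rot: [-1.571, -0.0, -0.175]
contact_force: [-1.5, 1.0, 10.5]
finger_gap: 0.0335
```

Request:
{"name": "move_arm", "arguments": {"slide": [[-1,2.5,0]], "twist": [[0,0,-0.1]]}}

```text
time: 19.6
eef_pos: [0.6307, -0.2169, 0.0255]
eef_rot: [-1.571, -0.004, -0.175]
contact_force: [-8.1, 3.5, 21.2]
finger_gap: 0.0338
```

Request:
{"name": "move_arm", "arguments": {"slide": [[-1.5,2.5,0]], "twist": [[0,0,0]]}}

```text
time: 19.7
eef_pos: [0.6308, -0.2169, 0.0256]
eef_rot: [-1.572, -0.007, -0.175]
contact_force: [-5.5, 4.1, 18.3]
finger_gap: 0.034
```

```bash
python3 st.py
```

```text
time 19.7
joint_efforts [ -0.658 -56.108 -39.98   -0.494  -2.239  -0.079]
contact_force [-5.527  4.06  18.275]
torque [ 0.855  0.916 -0.113]
q [-0.409  0.422  1.447  0.001  1.266 -0.234]
eef_pos [ 0.631 -0.217  0.026]
finger_gap 0.034036290277951166
```

Firm stop at reading 25.5 mm with 21 N, about 3 mm past the drop at 28.5. Now relaxing and doing a gentle lift test.

Request:
{"name": "move_arm", "arguments": {"slide": [[0,-0.5,0],[0,-0.5,0],[0,0,0]], "twist": [[0,0,0.2],[0,0,0],[0,0,0]]}}

```text
time: 20.0
eef_pos: [0.6307, -0.2168, 0.0266]
eef_rot: [-1.571, -0.004, -0.175]
contact_force: [-2.9, 1.2, 6.0]
finger_gap: 0.0338
```

Request:
{"name": "move_arm", "arguments": {"slide": [[0,-1.5,0]], "twist": [[0,0,0]]}}

```text
time: 20.1
eef_pos: [0.6307, -0.2166, 0.0275]
eef_rot: [-1.571, -0.004, -0.175]
contact_force: [0.4, 1.1, -0.4]
finger_gap: 0.0339
```

```bash
python3 st.py
```

```text
time 20.1
joint_efforts [ -0.916 -67.726 -46.351  -0.844  -0.181  -0.058]
contact_force [ 0.372  1.108 -0.438]
torque [ 0.605 -0.175 -0.056]
q [-0.408  0.423  1.441  0.001  1.274 -0.233]
eef_pos [ 0.631 -0.217  0.028]
finger_gap 0.033930275725508205
```

Request:
{"name": "move_arm", "arguments": {"slide": [[-1,2.5,0],[-1.2,2.5,0]], "twist": [[0.6,0,0.2],[0.6,0,0.2]]}}

```text
time: 20.3
eef_pos: [0.6308, -0.2157, 0.0247]
eef_rot: [-1.549, -0.001, -0.174]
contact_force: [-3.8, -0.1, 8.8]
finger_gap: 0.0338
```

```bash
python3 st.py
```

```text
time 20.3
joint_efforts [ -0.911 -59.71  -41.043  -0.455  -1.505   0.018]
contact_force [-3.787 -0.069  8.841]
torque [ 0.185  0.512 -0.159]
q [-0.419  0.432  1.435  0.022  1.28  -0.252]
eef_pos [ 0.631 -0.216  0.025]
finger_gap 0.033799288196096296
```

Request:
{"name": "move_arm", "arguments": {"slide": [[-1.2,2.3,0],[-1.2,2.3,0],[-1.2,2.3,0]], "twist": [[-0.6,0,0.2],[-0.6,0,0.2],[-0.6,0,0.2]]}}

```text
time: 20.6
eef_pos: [0.6304, -0.2174, 0.0238]
eef_rot: [-1.582, 0.003, -0.175]
contact_force: [-6.4, -0.0, 14.5]
finger_gap: 0.034
```

```bash
python3 st.py
```

```text
time 20.6
joint_efforts [  0.171 -59.288 -41.67    0.259  -1.983  -0.368]
contact_force [-6.434 -0.008 14.534]
torque [ 0.542  0.796 -0.159]
q [-0.402  0.432  1.437 -0.012  1.273 -0.224]
eef_pos [ 0.63  -0.217  0.024]
finger_gap 0.034032296380087465
```

Request:
{"name": "move_arm", "arguments": {"slide": [[-1.2,2.5,0],[-1.2,2.5,0]], "twist": [[0.4,0,0],[0.2,0,0]]}}

```text
time: 20.8
eef_pos: [0.6306, -0.2171, 0.0235]
eef_rot: [-1.571, -0.002, -0.174]
contact_force: [-5.8, 4.7, 15.2]
finger_gap: 0.034
```

```bash
python3 st.py; python3 chk.py
```

```text
time 20.8
joint_efforts [ -1.036 -58.508 -41.492  -0.7    -2.184  -0.109]
contact_force [-5.838  4.664 15.181]
torque [ 0.784  0.803 -0.151]
q [-0.408  0.429  1.441 -0.     1.27  -0.234]
eef_pos [ 0.631 -0.217  0.024]
finger_gap 0.033951284128054295
20.8 [ 0.6306 -0.2171  0.0235] [-1.5713 -0.0019 -0.1739] [-5.8385  4.6638 15.1811] [ 0.7839  0.8028 -0.1514]
stone 0.85 [-0.0021 -0.0015  0.0314] [ 0.6284 -0.2186  0.0549]
stone 0.16 [-0.0022 -0.0023  0.0451] [ 0.6284 -0.2194  0.0686]
honing_base 0.83 [ 0.6252 -0.2186  0.0004]
side_guides 0.81 [ 0.633  -0.2131  0.0064]
under_clip_left 0.75 [ 0.639  -0.1432  0.0082]
under_clip_left 0.24 [ 0.3745 -0.0011 -0.0016]
under_clip_right 0.8 [ 0.6103 -0.2931  0.0135]
stone 0.81 [-0.0042 -0.002   0.0291] [ 0.6264 -0.2191  0.0526]
stone_center 0.79 [-0.0009 -0.001   0.0443] [ 0.6297 -0.2181  0.0678]
stone 0.74 [-0.0054 -0.0044  0.0317] [ 0.6252 -0.2215  0.0552]
stone_center 0.73 [-0.0011 -0.0014  0.0449] [ 0.6295 -0.2185  0.0684]
```

Request:
{"name": "move_arm", "arguments": {"slide": [[-1.5,3.2,0]], "twist": [[0,0,0]]}}

```text
time: 21.95
eef_pos: [0.6307, -0.2172, 0.0232]
eef_rot: [-1.572, -0.005, -0.174]
contact_force: [-7.6, 3.4, 21.9]
finger_gap: 0.0337
```

Request:
{"name": "move_arm", "arguments": {"slide": [[-1.5,3.2,0]], "twist": [[0,0,0]]}}

```text
time: 22.05
eef_pos: [0.6308, -0.2172, 0.0231]
eef_rot: [-1.572, -0.008, -0.174]
contact_force: [-7.4, 3.9, 21.7]
finger_gap: 0.0341
```

Request:
{"name": "move_arm", "arguments": {"slide": [[-1.5,3.2,0]], "twist": [[0,0,0]]}}

```text
time: 22.15
eef_pos: [0.6309, -0.2172, 0.0231]
eef_rot: [-1.572, -0.011, -0.174]
contact_force: [-7.5, 3.8, 19.9]
finger_gap: 0.0338
```

```bash
python3 st.py
```

```text
time 22.15
joint_efforts [ -0.928 -55.566 -40.379  -0.629  -3.068  -0.125]
contact_force [-7.514  3.803 19.888]
torque [ 1.076  1.316 -0.165]
q [-0.41   0.421  1.453  0.002  1.257 -0.237]
eef_pos [ 0.631 -0.217  0.023]
finger_gap 0.03378326828141545
```

Firm stop at 23.1 mm. Relaxing with a lift test, then releasing.

Request:
{"name": "move_arm", "arguments": {"slide": [[0,-1,0],[0,-1,0],[0,-0.5,0]], "twist": [[0,0,0.4],[0,0,0],[0,0,0]]}}

```text
time: 22.45
eef_pos: [0.6306, -0.2173, 0.0255]
eef_rot: [-1.571, -0.004, -0.174]
contact_force: [0.9, -0.1, -0.6]
finger_gap: 0.0336
```

Request:
{"name": "move_arm", "arguments": {"slide": [[0,-1,0]], "twist": [[0,0,0]]}}

```text
time: 22.55
eef_pos: [0.6306, -0.2173, 0.0257]
eef_rot: [-1.57, -0.004, -0.174]
contact_force: [4.2, -1.1, -6.2]
finger_gap: 0.0337
```

Request:
{"name": "move_arm", "arguments": {"slide": [[0,-1.5,0]], "twist": [[0,0,0]]}}

```text
time: 22.65
eef_pos: [0.6305, -0.2172, 0.0258]
eef_rot: [-1.57, -0.004, -0.174]
contact_force: [6.5, -3.0, -13.0]
finger_gap: 0.0337
```

```bash
python3 st.py
```

```text
time 22.65
joint_efforts [  0.248 -74.109 -48.122  -0.374   2.703  -0.081]
contact_force [  6.542  -3.035 -12.996]
torque [-0.179 -1.388 -0.047]
q [-0.41   0.424  1.442  0.002  1.271 -0.236]
eef_pos [ 0.631 -0.217  0.026]
finger_gap 0.03371698836412261
```

It resists 13 N of lift without moving, with a near-balanced end-to-end moment (−0.18 N m), and sits 2.7 mm above the stop. Both ends look locked. Relaxing, releasing and retreating.

Request:
{"name": "move_arm", "arguments": {"slide": [[0,0.2,0],[0,0,0]], "twist": [[0,0,0],[0,0,0]]}}

```text
time: 22.85
eef_pos: [0.6306, -0.2172, 0.0255]
eef_rot: [-1.57, -0.004, -0.174]
contact_force: [-0.5, -0.3, -0.1]
finger_gap: 0.0338
```

Request:
{"name": "move_arm", "arguments": {"slide": [[0,0,0],[0,0,0],[0,0,0],[0,0,0],[0,0,0]], "twist": [[0,0,0],[0,0,0],[0,0,0],[0,0,0],[0,0,0]], "hand": 65}}

```text
time: 23.35
eef_pos: [0.6306, -0.2175, 0.0261]
eef_rot: [-1.571, -0.004, -0.173]
contact_force: [-0.3, 0.2, 0.3]
finger_gap: 0.0641
```

Request:
{"name": "move_arm", "arguments": {"slide": [[0,-8,0],[0,-20,0],[0,-35,0],[0,-45,0],[0,-45,0]], "twist": [[0,0,0],[0,0,0],[0,0,0],[0,0,0],[0,0,0]]}}

```text
time: 23.85
eef_pos: [0.6242, -0.215, 0.1753]
eef_rot: [-1.567, 0.013, -0.173]
contact_force: [1.0, -1.0, -0.7]
finger_gap: 0.0649
```

```bash
python3 st.py; python3 plan.py .42 -.2 .2 -20 5
```

```text
time 23.85
joint_efforts [  0.2   -63.488 -45.256   0.074  -1.268  -0.005]
contact_force [ 0.958 -1.042 -0.662]
torque [-0.067 -0.116  0.01 ]
q [-0.41   0.312  1.302  0.001  1.54  -0.237]
eef_pos [ 0.624 -0.215  0.175]
finger_gap 0.06494276050030426
t 23.85 pos [ 624.2 -215.   175.3] yaw -9.92 down [-0.0119  0.006  -0.9999] F [ 1.  -1.  -0.7] gap 64.9
slide [[-44.5, -4.8, -4.4], [-44.3, -5.0, -6.1], [-44.0, -5.1, -7.8], [-43.7, -5.2, -9.5], [-25.2, -3.1, -6.5]] 
twist [[-0.0, 2.2, -0.2], [-0.0, 2.2, -0.2], [-0.0, 2.2, -0.2], [-0.0, 2.2, -0.2], [-0.0, 1.3, -0.1]] 
left mm [0. 0. 0.]
```

Move the arm aside to clear the top view, then check numerically.

Request:
{"name": "move_arm", "arguments": {"slide": [[-44,-5,-4],[-44,-5,-6],[-44,-5,-8],[-40,-5,-10],[-20,0,-6]], "twist": [[0,2.2,0],[0,2.2,0],[0,2.2,0],[0,2.2,0],[0,1,0]]}}

```text
time: 24.35
eef_pos: [0.4326, -0.2048, 0.2107]
eef_rot: [-1.572, -0.01, -0.348]
contact_force: [1.0, -0.7, 0.2]
finger_gap: 0.065
```

Run:
```python
from h import *
np.set_printoptions(precision=4,suppress=True)
for n in("side","top"):
    s=snapshot(n); print(n,n and read_state()["time"])
    for t in("stone","stone_center","oil_can","cork","skew","pad_left","clip_left"):
        for q in (spot_point(s,t)[:3] if t[:3] not in("pad","cli") else []): print(t,round(q["score"],2),w(s,q["centre"]))
    for r in trace(s,"stone"):
        m=r["pixels"].astype(np.uint8); 
        if m.sum()<20: continue
        rc=cv2.minAreaRect(cv2.findNonZero(m)); print("trace",round(r["score"],2),m.sum(),np.array(rc[0]),rc[1],rc[2])
        if n=="side" and abs(rc[0][0]-285)<25:
            ys,xs=np.nonzero(m); print(xs.min(),xs.max(),ys.min(),ys.max())
    # predicted top-face corners when seated at underside deck+7.5mm
    Rm=R.from_euler('z',-.1745).as_matrix()
    print([px(s,Rm@np.array([x,y,.03])+[.628,-.217,.0575]).round(1).tolist() for x,y in((.017,.05),(.017,-.05),(-.017,-.05),(-.017,.05))])
    g=s["img"].astype(float)
    np.save(n+"_end.npy",s["img"])
```

```text
side 24.4
stone 0.87 [ 0.5076 -0.0141  0.001 ]
stone 0.62 [ 0.6271 -0.2194  0.0583]
stone_center 0.57 [ 0.5157 -0.0195  0.0181]
stone_center 0.55 [ 0.6263 -0.2174  0.0734]
oil_can 0.72 [ 0.7811 -0.0265  0.0001]
cork 0.84 [ 0.3862 -0.3567  0.0004]
skew 0.7 [ 0.374   0.0033 -0.0002]
trace 0.65 455 [287.4634 157.1707] (17.179113388061523, 30.610057830810547) 38.65980911254883
273 300 144 171
[[271.7, 161.8], [288.6, 142.1], [300.0, 145.3], [283.5, 165.4]]
top 24.75
stone 0.65 [ 0.5114 -0.0145 -0.0035]
stone 0.53 [ 0.6323 -0.2149  0.0583]
stone_center 0.81 [ 0.5139 -0.0146  0.0126]
stone_center 0.62 [ 0.6308 -0.2186  0.0728]
oil_can 0.51 [ 0.7849 -0.0288  0.0015]
cork 0.7 [ 0.3889 -0.3571 -0.0008]
skew 0.9 [ 0.3781  0.0086 -0.0008]
skew 0.27 [ 0.7853 -0.0243  0.0014]
trace 0.94 442 [259.2119 233.0227] (11.363533020019531, 40.624637603759766) 6.115502834320068
trace 0.68 330 [327.1346 189.8269] (40.596046447753906, 14.120361328125) 11.309932708740234
trace 0.22 939 [247.9448 277.838 ] (11.128094673156738, 121.99381256103516) 85.2363510131836
[[312.6, 181.3], [346.5, 187.2], [344.7, 198.4], [310.6, 192.4]]
```

```bash
python3 -c "
from station import *
print(job_done())"
```

```text
the job is handed in; nothing more can be done
None
```

The stone is in the green holder, held down by its clips, and I handed the job in at about 25 s of the 51 s allowed. The arm is clear of it. My checks indicate that both ends snapped in, but I had no pictures left to view, so I never saw the final state.

**Pick-up:** I took the grey stone and left the turquoise look-alike alone. The arm's height reading was about 38 mm too low. My first grip closed in the air above the stone without touching anything. I then found the right height from the camera images and the finger opening.

**Pressing in:** The vertical force peaked at about 26 N (about 33 N with sideways force) while the stone was rubbing one side guide. I shifted it sideways, and the push then followed the expected feel. At the first firm stop it seemed slightly uneven, so I pressed each end in turn. It dropped about 2 mm further to a second firm stop at about 22 N.

**Last checks:**
- **Locked:** it held against a 13 N upward pull without moving, with little tilt between the ends. It sat about 2.7 mm above the stop, as expected for a snapped-in stone.
- **Position after release:** both cameras put its underside at 58 mm, which is 7 to 8 mm above my estimate of the deck. The sideways position (x) differs by about 5 mm between the two cameras.
- **Other objects:** the oil can, sanding block and chisel read within a few millimetres of where they started, which is within measurement error.

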